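# Rebuild the keyed tray tower on its turntable

### The arm

A 6-joint arm with a two-finger parallel gripper is mounted at the origin on the work surface. World frame = base frame: x ahead of the robot, y to its left, z up, the work surface at z = 0. Lengths are in m, angles in degrees, forces in N, time in s.
With the tool pointing down it reaches from about 0.375 to 0.9 m from the base axis. Payload 3.1 kg.
Tool frame: the origin (TCP) lies at the very end of the fingers, on their centre line; the grasp point (between the pads) lies 19 mm behind it (bot.tcp_to_grasp is the distance from the TCP to the grasp point, in m); z points along the fingers, y is the direction in which the jaws open and shut (so a half turn about z gives the same grasp; the last joint's range is limited). The gripper opens to 87 mm and grips with 3 to 60 N. Pads are 19 mm wide; open, the fingers measure 117 mm over their backs; the gripper's body (75 mm by 190 mm) begins 51 mm behind the grasp point.
Start: joints at [66.893, 30.224, 82.088, -0, 67.689, -10.227], TCP at [0.139, 0.609, 0.223] pointing down, gripper open.
Joint ranges: [-176.69, 176.69], [-43.24, 126.21], [12.49, 139.97], [-82, 262], [0, 151.66], [-163.58, 163.58]. Speed limits (degrees/s): [159.86, 159.86, 180, 180, 180, 180].

### API

Orientations are given as a 3x3 rotation matrix whose columns are the frame's x, y, z axes.
In Python, from rig import telemetry, eyes, order, bot gives the robot as it stands. The module is installed in compiled form; this text tells all that it offers.
- The arm moves only by the tool servo_tool, never from a script. Its argument "targets" is a list of rows, each a list of 2 entries, a list of its own where there are three numbers: the shift along the tool's x, y, z in m, then the turn, a rotation vector about the tool's x, y, z in rad. In form: [[[tx, ty, tz], [wx, wy, wz]], ...]. A call has 1 to 12 rows; each row is the pose to reach, as a shift and turn from the pose commanded when the call began, along the tool's axes at that moment; what a row does not reach only later rows make up. A row lasts 1/8 s, in which the tool goes at most 62.5 mm and 10.7 degrees, less where a joint would pass 70% of its speed; a pose out of reach is approached as far as the arm can. A call with a gripper value outside its range is refused whole. "gripper" is the finger opening in m, from 0 to 0.087, set as the call begins (left out, the last holds). The fingers move at their own pace and stop on an object; the grip force is fixed at half the most. Time passes only in rows, so rows that repeat a pose let the fingers close. It gives the time, the measured TCP pose, the force and the opening at its end, in the units of the state.
- telemetry.read_state(): the state, without advancing time (a new reading comes with each control period).
- eyes.capture(name): name is "side" or "top" or "wrist"; returns a dict with "pixels" (400x640x3 uint8, blue, green, red), "intrinsics" (3x3 intrinsics, pixels), "extrinsics" (4x4, takes a point from camera to world coordinates); the wrist camera has in their place "T_tool_cam" (4x4, takes a point from camera to tool coordinates, whose origin is the TCP and whose axes are the flange's). Camera axes: x right, y down, z forward; pixel columns grow to the right and rows downward; lengths in m; the calibration is good to about 2 mm. A picture is of the moment at which its call begins: read the wrist's pose just before it. There is no depth.
- order.hand_in(): hands the job in, once; it reports no verdict.
The state is a dict: "time_s": time; "joint_positions": joint angles; "qvel": joint speeds; "tau": joint torques, N m; "position": TCP position; "tcp_rot": TCP orientation; "force": force on the tool from outside, world axes, zero at the start; "moment": the same for the moment, N m; "opening": opening from 0.0 (shut) to 1.0 (fully open).
Only numpy, scipy, OpenCV 4.12 (cv2) and the standard library are available. Lean on these libraries where they do the work, as an engineer would, in place of code of your own. Each camera call takes 0.05 s, during which the arm holds its last target. There are 200 camera calls.

### The job

The hall organizer fell off the table: rebuild it on its turntable with every sound tier, turning each until its teeth mesh and pressing it fully home, and close it with the carrying cap, meshed and home too; damaged tiers (tray broken away, or hub snapped off short) go into the cardboard carton. Once the cap is on, turn the whole tower by its handle until the phone rest points straight at the arm's side of the table, and let go. Leave the pen cup, dish and car fob where they are.

Things in the scene. Friction and masses are not known exactly. Their poses are not given: they have to be found in the camera images.
- tier_a: Sound tier: white six-sided key tray, 104 mm across flats, floor at 10-13 mm, rim 30 mm high; in its middle a six-sided hub, 52 mm across flats, top face at 64 mm. Six round-topped teeth (9 wide, 8 high, 15-29 mm from the axis) stand on the hub along x and every 60 deg; six hang below, half-way between. It stands on these: origin on the axis at their tips, z up. Flats face x and every 60 deg. 0.1-0.17 kg
- tier_b: Sound tier just like tier_a. There are two or three sound ones, to be stacked in any order; an absent one reads None. It meshes on the crown or another tier when their x axes are a multiple of 60 deg apart (play 2.5 deg and 1 mm each way at every joint; the round tips slide into mesh over some 10 deg). Home, its origin lies in the top face of the hub below: tiers sit 64 mm apart. Tooth on tooth it stands up to 8 mm high.
- tier_c: Sound tier just like tier_a; may be absent (None).
- tier_broken: Damaged tier: hub (64 mm), teeth, origin and axes as tier_a, but the side of its tray towards its own -y is broken away: two of the six rims are missing and the floor ends there 30 mm from the axis. 0.13 kg. May be absent (None).
- tier_snapped: Damaged tier: tray, lower teeth, origin and axes as tier_a, but its hub is snapped off and ends in a rough toothless top at 54 mm (a sound one: 64 mm plus 8 mm of teeth). 0.13 kg. May be absent (None).
- cap: Carrying cap that closes the tower: white six-sided plate, 66 mm across flats, at 10-17 mm, the same six teeth below as a tier has (it meshes and sits like one); on top a handle bar along its x, 80 mm long, 22 mm wide (y), at 42-60 mm height, on two posts 62 mm apart. Origin on the axis at the tooth tips, z up. Starts upright on the table. 0.11 kg.
- turntable (a joint): Angle of the organizer's turntable, rad, counter-clockwise from above; 0: the phone rest points straight at the arm's side of the table (world -x). Starts between 0.5 and 1.4; turns against a light friction (0.12 N m) and stays where it is left.
- crown (a point): On the turntable's axis, in the top face of its short six-sided hub (52 mm across flats), 38 mm above the table. Turns with it: -x points to the phone rest; teeth like a tier's upper ones stand along x and every 60 deg. The turntable is a white disc 132 mm in diameter, top at 24 mm, on a grey foot fixed to the table.
- phone_rest (a point): Middle of the upright lip at the outer end of the turntable's phone rest, a tongue 62 mm wide that sticks out to 96 mm from the axis; the lip's top is 34 mm above the table.
- carton: Open cardboard carton for the damaged tiers, fixed, 290 mm (its x) by 150 mm (its y), 60 mm high, walls and floor 4 mm. Origin at the centre of its underside. Takes two tiers side by side along x.
- pen_cup: Clear acrylic pen cup with three pens, 72 mm wide, 145 mm high over the pens; bystander, origin under its middle.
- dish: Blue ceramic dish, 116 mm wide, 32 mm high; bystander, origin under its middle.
- fob: Black plastic car fob, 74 by 38 by 14 mm; bystander, origin under its middle.
Mind the look-alikes: they are no part of the job. What is shaped like the tier_c but pink is not meant. What is shaped like the cap but purple is not meant.

How it is judged (in metres and radians):
On the way, in this order (a step that is already met when the one before it is completed fails the run):
1. all sound tiers and, on top of them, the cap are meshed and home on the turntable ((z of tier_a in the frame of crown between -0.003 and 0.003 m or z of tier_a in the frame of crown between 0.061 and 0.067 m or z of tier_a in the frame of crown between 0.125 and 0.131 m) and horizontal distance between each of tier_a, tier_b, tier_c, cap and crown below 0.008 m and angle between each of tier_a, tier_b, tier_c, cap's own z axis and vertical below 0.05 rad and (z of tier_b in the frame of crown between -0.003 and 0.003 m or z of tier_b in the frame of crown between 0.061 and 0.067 m or z of tier_b in the frame of crown between 0.125 and 0.131 m) and (z of tier_c in the frame of crown between -0.003 and 0.003 m or z of tier_c in the frame of crown between 0.061 and 0.067 m or z of tier_c in the frame of crown between 0.125 and 0.131 m) and (z of cap in the frame of crown between 0.061 and 0.067 m or z of cap in the frame of crown between 0.125 and 0.131 m or z of cap in the frame of crown between 0.189 and 0.195 m)), for 0.2 s.
2. the finished tower is turned until the phone rest points at the arm's side of the table (all of step 1 and value of joint turntable between -0.22 and 0.22 rad), for 0.2 s.
At the end, for the whole second after the job is handed in: Every sound tier, and the cap on top, upright on the turntable, meshed and home (height within 3 mm, axis within 8 mm, tilt below 3 degrees), the phone rest within 0.22 rad (12 degrees) of pointing straight at the arm's side, every damaged tier in the carton, all at rest (all of step 2 and linear speed of cap below 0.02 m/s and x of tier_broken in the frame of carton between -0.135 and 0.135 m and y of tier_broken in the frame of carton between -0.068 and 0.068 m and z of each of tier_broken, tier_snapped in the frame of carton below 0.09 m and linear speed of each of tier_broken, tier_snapped below 0.03 m/s and x of tier_snapped in the frame of carton between -0.135 and 0.135 m and y of tier_snapped in the frame of carton between -0.068 and 0.068 m); the robot touches nothing.
It fails at once if the pen cup is pushed more than 4 cm from its place or tipped over (distance of pen_cup from where it was at the start of the episode above 0.04 m or angle between pen_cup's own z axis and vertical above 0.6 rad).
It fails at once if the dish is pushed more than 4 cm from its place or tipped over (distance of dish from where it was at the start of the episode above 0.04 m or angle between dish's own z axis and vertical above 0.6 rad).
It fails at once if the car fob is pushed more than 4 cm from its place or tipped over (distance of fob from where it was at the start of the episode above 0.04 m or angle between fob's own z axis and vertical above 0.6 rad).
Of tier_a, tier_b, tier_c only 2 to 3 are there at a start; the rules pass over those that are not, and their reading is None.
Of tier_broken, tier_snapped only 1 to 2 are there at a start; the rules pass over those that are not, and their reading is None.
At some moment in a run one of tier_broken, tier_snapped, cap may be knocked a few centimetres aside while the robot is not near it.
Once in a run the grip may slacken for a moment while it holds something.
It also fails if it takes over 210 s, if anything falls off the work surface, if the arm or the gripper's body presses on something with over 40 N, if the wrist force passes 120 N, or if a joint passes its speed limit or range.

## Working session

There is one attempt and no reset: what is moved stays moved. The work goes in short steps, Python scripts to look and compute and a tool call to move; the robot and the scene stay as the last step left them, time stands still between calls to the robot, and variables do not carry over. Pictures are saved under pics/ and viewed, about 12 in all and at most 16, crops included, and the job is handed in when it is done.

Besides the shell and the picture viewer there is one more tool, called by a JSON object that holds its "fn" and its "kwargs", one argument or row to a line. servo_tool: Moves the arm, as the interface text tells. Its arguments: {"type":"object","properties":{"targets":{"type":"array","items":{"type":"array"}},"gripper":{"type":"number"}},"required":["targets"]}

```bash
mkdir -p pics; ls
cat > h.py <<'E'
import numpy as np, cv2, pickle
from rig import telemetry, eyes, order, bot
def cap(n, save=None):
    s=telemetry.read_state(); c=eyes.capture(n)
    K=np.array(c['intrinsics'])
    if n=='wrist':
        T=np.eye(4);T[:3,:3]=np.array(s['tcp_rot']);T[:3,3]=s['position']
        E=T@np.array(c['T_tool_cam'])
    else: E=np.array(c['extrinsics'])
    if save:
        cv2.imwrite(f'pics/{save}.png',c['pixels']); pickle.dump((K,E),open(f'pics/{save}.pkl','wb'))
    return c['pixels'],K,E
def load(n):
    K,E=pickle.load(open(f'pics/{n}.pkl','rb')); return cv2.imread(f'pics/{n}.png'),K,E
def onz(K,E,u,v,z):
    d=E[:3,:3]@np.linalg.solve(K,[u,v,1.]); o=E[:3,3]; return o+d*(z-o[2])/d[2]
def proj(K,E,P):
    P=np.atleast_2d(P); q=(P-E[:3,3])@E[:3,:3]; q=q@K.T; return q[:,:2]/q[:,2:]
def st():
    s=telemetry.read_state(); R=np.array(s['tcp_rot'])
    print('t',round(s['time_s'],2),'p',np.round(s['position'],4),'x',np.round(R[:,0],3),'y',np.round(R[:,1],3),'z',np.round(R[:,2],3),'F',np.round(s['force'],1),'op',round(s['opening']*87,1),'j',np.round(s['joint_positions'],1))
    return s
E
python3 - <<'E'
from h import *
st()
for n in ('side','top','wrist'):
    im,K,E=cap(n,n+'0'); print(n,K.tolist(),np.round(E,3).tolist())
print(bot.tcp_to_grasp)
E
```

```text
pics
t 0.0 p [0.139  0.6086 0.2216] x [-0.975  0.223  0.   ] y [ 0.223  0.975 -0.002] z [-0.001 -0.002 -1.   ] F [ 0.2  0.4 -0.7] op 86.8 j [ 66.9  30.3  82.2  -0.   67.7 -10.2]
side [[483.12578398542547, 0.0, 316.1404812682441], [0.0, 483.12578398542547, 190.95840767397272], [0.0, 0.0, 1.0]] [[0.711, -0.498, 0.496, -0.138], [-0.703, -0.495, 0.511, -0.664], [-0.009, -0.712, -0.702, 1.057], [0.0, 0.0, 0.0, 1.0]]
top [[485.1537541463131, 0.0, 325.49022254340935], [0.0, 485.1537541463131, 194.4202814264673], [0.0, 0.0, 1.0]] [[-0.025, -0.997, 0.071, 0.43], [-1.0, 0.026, 0.004, 0.069], [-0.006, -0.071, -0.997, 1.685], [0.0, 0.0, 0.0, 1.0]]
wrist [[277.9659624187731, 0.0, 312.52702649269133], [0.0, 277.9659624187731, 199.02654860267606], [0.0, 0.0, 1.0]] [[0.223, 0.941, 0.255, 0.069], [0.975, -0.215, -0.059, 0.626], [-0.001, 0.262, -0.965, 0.385], [0.0, 0.0, 0.0, 1.0]]
0.0187
```

View pics/top0.png

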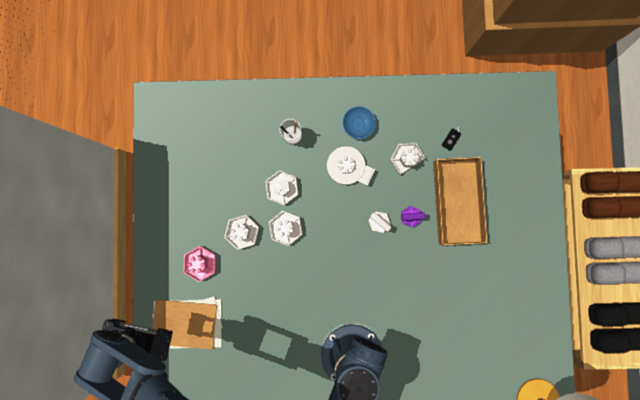

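View pics/side0.png

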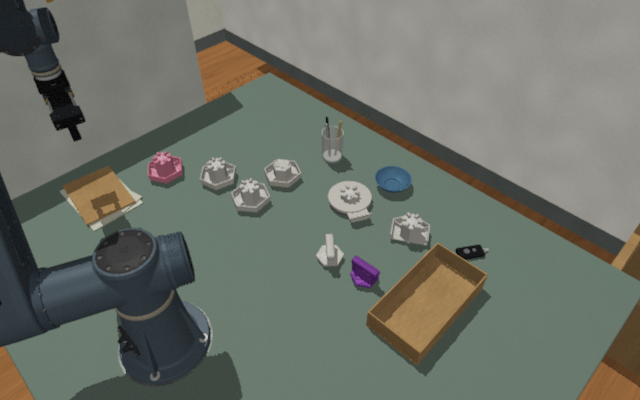

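Run:
```python
from h import *
im,K,E=load('top0'); im2,K2,E2=load('side0')
t=[(282,187),(241,232),(286,227),(407,156)]; s=[(283,173),(218,172),(251,195),(410,230)]
r=[]
for a,b in zip(t,s):
    f=lambda i,c,w:cv2.resize(i[c[1]-w:c[1]+w,c[0]-w:c[0]+w],(200,200),interpolation=cv2.INTER_CUBIC)
    r.append(np.vstack([f(im,a,23),f(im2,b,26)]))
cv2.imwrite('pics/c1.png',np.hstack(r))
for n,p,z in [('snap?',(282,187),.05),('b',(241,232),.068),('c',(286,227),.068),('d',(407,156),.068),('cap',(379,222),.04),('tt',(347,165),.024),('cup',(290,131),.07),('dish',(360,123),.03),('pink',(201,264),.07),('purp',(413,216),.04),('carton',(461,201),.03),('fob',(452,138),.01),('sheet',(187,325),0)]:
    print(n,np.round(onz(K,E,*p,z),3))
```

```text
snap? [0.576 0.222 0.05 ]
b [0.428 0.36  0.068]
c [0.44  0.21  0.068]
d [ 0.668 -0.201  0.068]
cap [ 0.449 -0.103  0.04 ]
tt [ 0.648 -0.001  0.024]
cup [0.763 0.19  0.07 ]
dish [ 0.792 -0.05   0.03 ]
pink [0.325 0.493 0.07 ]
purp [ 0.467 -0.218  0.04 ]
carton [ 0.514 -0.385  0.03 ]
fob [ 0.735 -0.37   0.01 ]
sheet [0.115 0.561 0.   ]
```

View pics/c1.png

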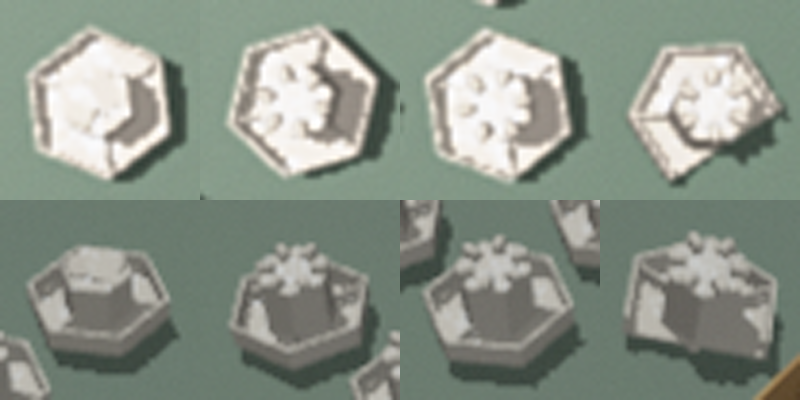

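```bash
cat > fit.py <<'E'
from h import *
from scipy.optimize import minimize
def hexa(af,z,ang0=30):
    a=np.radians(ang0+60*np.arange(6)); r=af/2/np.cos(np.pi/6); return np.c_[r*np.cos(a),r*np.sin(a),np.full(6,z)]
def circ(r,z):
    a=np.linspace(0,2*np.pi,48,endpoint=False); return np.c_[r*np.cos(a),r*np.sin(a),np.full(48,z)]
def box(x0,x1,y0,y1,z0,z1): return np.array([[x,y,z] for x in (x0,x1) for y in (y0,y1) for z in (z0,z1)])
def teeth(z): return [np.r_[[[15*c-4*s,15*s+4*c,z],[15*c+4*s,15*s-4*c,z],[29*c-2*s,29*s+2*c,z],[29*c+2*s,29*s-2*c,z],[29*c,29*s,z-7]]] for c,s in [(np.cos(a),np.sin(a)) for a in np.radians(60*np.arange(6))]]
tray=np.r_[hexa(104,30),hexa(104,10)]
clip=tray[tray[:,1]>-31]
M={'tier':[tray,np.r_[hexa(52,64),hexa(52,10)]]+teeth(71),
 'snap':[tray,np.r_[hexa(52,54),hexa(52,10)]],
 'broken':[clip,np.r_[hexa(52,64),hexa(52,10)]]+teeth(71),
 'cap':[np.r_[hexa(66,10),hexa(66,17)],box(-40,40,-11,11,42,60),box(-35,-27,-8,8,17,42),box(27,35,-8,8,17,42)],
 'tt':[np.r_[circ(66,24),circ(66,16)],box(-96,-50,-31,31,18,24),box(-96,-92,-31,31,18,34),np.r_[hexa(52,38),hexa(52,24)]]+teeth(45)}
def world(P,p):
    c,s=np.cos(p[2]),np.sin(p[2]); P=P/1000.; return np.c_[c*P[:,0]-s*P[:,1]+p[0],s*P[:,0]+c*P[:,1]+p[1],P[:,2]+(p[3] if len(p)>3 else 0)]
def mask(im):
    h=cv2.cvtColor(im,cv2.COLOR_BGR2HSV); i=im.astype(int)
    m=((i.max(2)-i.min(2)<22)&(h[...,2]>75)&(i[...,1]-i[...,2]<9))|(h[...,2]>200)
    return cv2.morphologyEx(m.astype(np.uint8),cv2.MORPH_OPEN,np.ones((2,2)))
S=8
def render(K,E,kind,p,x0,y0,w,h):
    o=np.zeros((h*2,w*2),np.uint8)
    for P in M[kind]:
        q=(proj(K,E,world(P,p))-[x0-.5,y0-.5])*2-.5
        hl=cv2.convexHull(np.round(q*16).astype(np.int32)); cv2.fillConvexPoly(o,hl,1,cv2.LINE_8,4)
    return o
def crop(K,E,kind,p,im,pad=14):
    q=np.vstack([proj(K,E,world(P,p)) for P in M[kind]]); a=np.floor(q.min(0)).astype(int)-pad; b=np.ceil(q.max(0)).astype(int)+pad
    a=np.maximum(a,0); b=np.minimum(b,[im.shape[1],im.shape[0]]); return a,b
def fit(kind,p0,views,yaws=None,pad=14,per=60,dbg=None):
    D=[]
    for im,K,E in views:
        a,b=crop(K,E,kind,p0,im,pad); m=mask(im)[a[1]:b[1],a[0]:b[0]]
        # keep the component nearest to the model, fill its holes
        r0=cv2.resize(render(K,E,kind,p0,*a,*(b-a)),tuple(int(v) for v in b-a),interpolation=cv2.INTER_NEAREST)
        n,l=cv2.connectedComponents(m); k=max(range(1,n),key=lambda j:((l==j)&(r0>0)).sum())
        cs,_=cv2.findContours((l==k).astype(np.uint8),cv2.RETR_EXTERNAL,cv2.CHAIN_APPROX_NONE)
        m=np.zeros_like(m); 
        if kind in('tier','snap','broken'): cs=[cv2.convexHull(np.vstack(cs))]
        cv2.drawContours(m,cs,-1,1,-1)
        D.append((K,E,a,b,cv2.resize(m,None,fx=2,fy=2,interpolation=cv2.INTER_NEAREST)))
    def cost(p):
        c=0
        for K,E,a,b,m in D:
            r=render(K,E,kind,p,*a,*(b-a))
            if kind in('tier','snap','broken'):
                q=cv2.convexHull(cv2.findNonZero(r)); cv2.fillConvexPoly(r,q,1)
            c+=(r!=m).sum()/max(m.sum(),1)
        return c/len(D)
    best=None
    for y in (yaws if yaws is not None else np.radians(np.arange(0,per,10))):
        r=minimize(lambda v:cost(v*[.01,.01,.1]),np.array([p0[0]/.01,p0[1]/.01,y/.1]),method='Nelder-Mead',options=dict(initial_simplex=np.array([[p0[0]/.01,p0[1]/.01,y/.1]])+np.array([[0,0,0],[.6,0,0],[0,.6,0],[0,0,1.]]),xatol=.005,fatol=1e-5))
        if best is None or r.fun<best.fun: best=r
    p=best.x*[.01,.01,.1]
    if dbg: 
        o=[]
        for (K,E,a,b,m),(im,_,_) in zip(D,views):
            r=render(K,E,kind,p,*a,*(b-a)); c=cv2.resize(im[a[1]:b[1],a[0]:b[0]],None,fx=2,fy=2)
            cs,_=cv2.findContours(r,cv2.RETR_LIST,cv2.CHAIN_APPROX_NONE); cv2.drawContours(c,cs,-1,(0,0,255),1)
            cs,_=cv2.findContours(m,cv2.RETR_LIST,cv2.CHAIN_APPROX_NONE); cv2.drawContours(c,cs,-1,(255,0,0),1); o.append(cv2.resize(c,(190,190)))
        return p,best.fun,np.vstack(o)
    return p,best.fun
E
cat > run1.py <<'E'
from fit import *
V=[load('top0'),load('side0')]; o=[]
for k,p in [('tier',(.428,.36,0)),('tier',(.44,.21,0)),('snap',(.576,.222,0)),('broken',(.668,-.201,0)),('cap',(.449,-.103,0)),('tt',(.648,-.001,1.05))]:
    per=dict(broken=360,cap=180).get(k,60)
    y=[.8,1.05,1.3] if k=='tt' else None
    p,f,d=fit(k,p,V,yaws=y,per=per,dbg=1,pad=8); o.append(d)
    print(k,np.round(p[:2],4),round(np.degrees(p[2]),1),round(f,3))
    for v in V: print('   ', [np.round(x,4) if i<1 else round(x,3) for i,x in enumerate(fit(k,p,[v],yaws=[p[2]],pad=8))])
cv2.imwrite('pics/f1.png',np.vstack([np.hstack(o[:3]),np.hstack(o[3:])])[:, :])
E
python3 run1.py
```

```text
tier [0.4263 0.3602] 14.7 0.069
    [array([0.4245, 0.3633, 0.2801]), np.float64(0.056)]
    [array([0.4262, 0.3571, 0.3098]), np.float64(0.031)]
tier [0.4358 0.2092] 36.7 0.064
    [array([0.4341, 0.2122, 0.6598]), np.float64(0.054)]
    [array([0.4369, 0.2084, 0.655 ]), np.float64(0.03)]
snap [0.5749 0.2206] 37.0 0.059
    [array([0.5737, 0.2223, 0.6442]), np.float64(0.05)]
    [array([0.5761, 0.219 , 0.6413]), np.float64(0.034)]
broken [ 0.6629 -0.2155] 301.1 0.055
    [array([ 0.6622, -0.2141,  5.2973]), np.float64(0.06)]
    [array([ 0.6637, -0.2165,  5.2581]), np.float64(0.039)]
cap [ 0.4489 -0.111 ] 45.1 0.079
    [array([ 0.4478, -0.1091,  0.8177]), np.float64(0.069)]
    [array([ 0.4499, -0.1115,  0.8212]), np.float64(0.05)]
tt [ 0.6466 -0.0026] 61.9 0.049
    [array([ 6.4520e-01, -7.0000e-04,  1.0836e+00]), np.float64(0.031)]
    [array([ 0.6477, -0.0039,  1.0873]), np.float64(0.029)]
```

```bash
python3 -c "
import cv2;a=cv2.imread('pics/f1.png');print(a.shape)
import numpy as np
a=np.hstack([a[:380],a[380:]]);cv2.imwrite('pics/f1b.png',cv2.resize(a,(800,267)))"
```

```text
(760, 570, 3)
```

View pics/f1b.png

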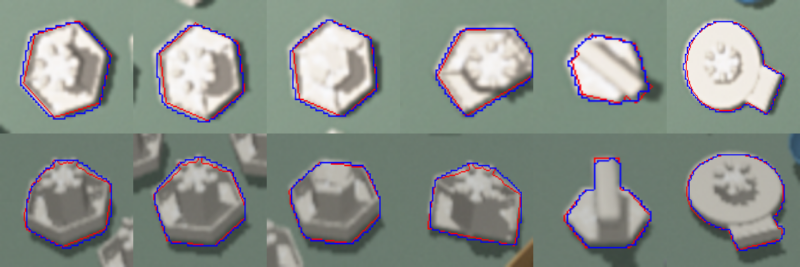

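```bash
cat >> h.py <<'E'
def plan(x,y,z,yaw):
    """shift in tool axes and turn about tool z, to put TCP at xyz with jaws (tool y) at yaw deg (mod 180)"""
    s=telemetry.read_state(); R=np.array(s['tcp_rot']); d=np.array([x,y,z])-s['position']
    cur=np.degrees(np.arctan2(R[1,1],R[0,1])); dy=(yaw-cur+90)%180-90
    j6=s['joint_positions'][5]; phi=np.degrees(np.arctan2(y,x))
    print('PLAN shift',np.round(R.T@d,4),'wz',round(-np.radians(dy),4),'cur yaw',round(cur,1),'-> j6',round(phi-(cur+dy),1), 'dist',round(float(np.linalg.norm(d)),3))
E
python3 - <<'E'
from h import *
st(); a=np.radians(17); tx=np.array([-np.sin(a),np.cos(a)])
p=np.array([.4255,.360])-.08*tx; plan(*p,.2,17)
E
```

```text
t 0.15 p [0.1391 0.6088 0.2218] x [-0.975  0.223  0.   ] y [ 0.223  0.975 -0.002] z [-0.001 -0.002 -1.   ] F [-0.9 -0.5 -0.2] op 86.9 j [ 66.9  30.3  82.1   0.   67.7 -10.2]
PLAN shift [-0.3745 -0.248   0.0221] wz 1.0493 cur yaw 77.1 -> j6 15.3 dist 0.45
```

{"fn": "servo_tool", "kwargs": {
  "targets": [
    [[-0.034,-0.022,0.002],[0,0,0.095]],
    [[-0.068,-0.045,0.004],[0,0,0.19]],
    [[-0.102,-0.068,0.006],[0,0,0.286]],
    [[-0.136,-0.09,0.008],[0,0,0.38]],
    [[-0.17,-0.113,0.01],[0,0,0.477]],
    [[-0.204,-0.135,0.012],[0,0,0.57]],
    [[-0.238,-0.158,0.014],[0,0,0.668]],
    [[-0.272,-0.18,0.016],[0,0,0.76]],
    [[-0.306,-0.203,0.018],[0,0,0.86]],
    [[-0.34,-0.225,0.02],[0,0,0.954]],
    [[-0.3745,-0.248,0.022],[0,0,1.049]],
    [[-0.3745,-0.248,0.022],[0,0,1.049]]
  ],
  "gripper": 0.066
}}

```text
time_s: 1.65
position: [0.4511, 0.2822, 0.2003]
tcp_rot: [[-0.289, 0.957, 0.001], [0.957, 0.289, -0.0], [-0.0, 0.0, -1.0]]
force: [-0.5, 0.2, -0.2]
opening: 0.758
```

```bash
cat > look.py <<'E'
import sys
from fit import *
# usage: look.py name kind x y yawdeg
name,kind=sys.argv[1:3]; p0=[float(v) for v in sys.argv[3:6]]; p0[2]=np.radians(p0[2])
if len(sys.argv)>6: p0.append(float(sys.argv[6]))
s=st(); im,K,E=cap('wrist',name); 
p,f,d=fit(kind,p0,[(im,K,E)],yaws=[p0[2]-.1,p0[2],p0[2]+.1],dbg=1,pad=20)
print(kind,np.round(p[:2],4),round(np.degrees(p[2]),2),'cost',round(f,3))
cv2.imwrite(f'pics/{name}_f.png',np.hstack([im,cv2.resize(d,(160,400))])[:, :])
E
python3 look.py w1 tier .4255 .36 17
```

```text
t 1.65 p [0.4511 0.2822 0.2003] x [-0.289  0.957 -0.   ] y [0.957 0.289 0.   ] z [ 0.001 -0.    -1.   ] F [-0.5  0.2 -0.2] op 66.0 j [20.  24.8 96.8 -0.  58.4  3.2]
tier [0.428  0.3663] 13.66 cost 0.045
```

View pics/w1_f.png

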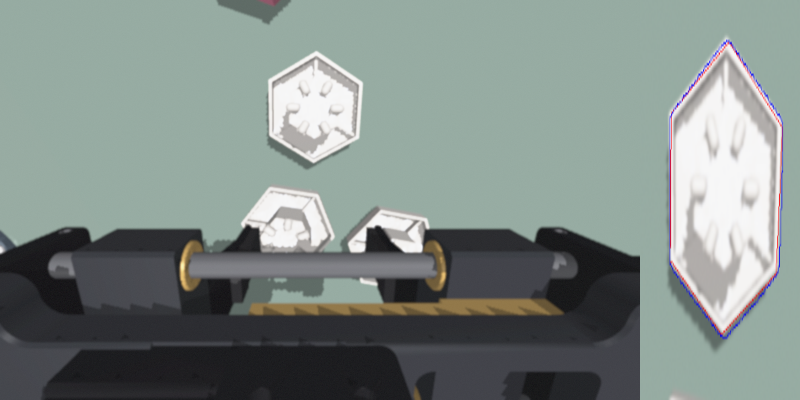

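Run:
```python
from fit import *
im,K,E=load('w1'); o=[]
i4=cv2.resize(im[35:180,250:380],None,fx=4,fy=4,interpolation=cv2.INTER_CUBIC)
for p in [(.428,.3663,np.radians(13.66)),(.4255,.360,np.radians(17))]:
    c=i4.copy()
    for P in [hexa(104,30),hexa(104,10),hexa(52,64)]:
        q=(proj(K,E,world(P,p))-[249.5,34.5])*4-.5
        cv2.polylines(c,[np.round(q).astype(int)],True,(0,0,255),1)
    o.append(c)
cv2.imwrite('pics/c2.png',cv2.resize(np.hstack(o),(800,446)))
```

```text
(no output)
```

View pics/c2.png

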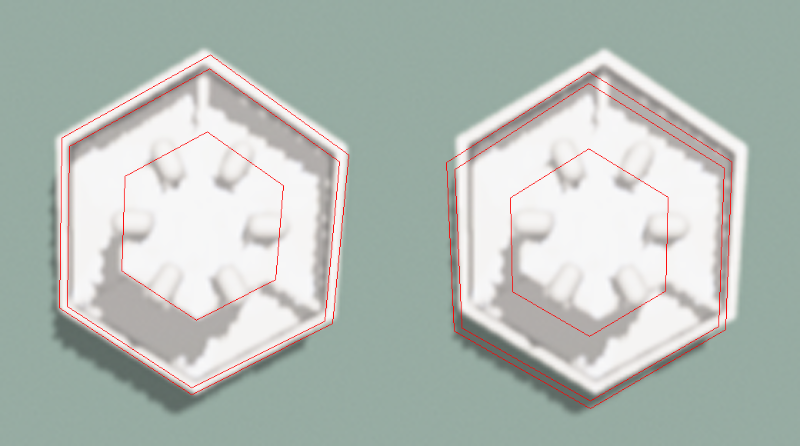

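Run:
```python
s=open('fit.py').read()
s=s.replace("""        r=minimize(lambda v:cost(v*[.01,.01,.1]),np.array([p0[0]/.01,p0[1]/.01,y/.1]),method='Nelder-Mead',options=dict(initial_simplex=np.array([[p0[0]/.01,p0[1]/.01,y/.1]])+np.array([[0,0,0],[.6,0,0],[0,.6,0],[0,0,1.]]),xatol=.005,fatol=1e-5))""",
"""        sc=np.array([.01,.01,.1,.01][:len(p0)]); v0=np.array([*p0[:2],y,*p0[3:]])/sc; n=len(sc)
        r=minimize(lambda v:cost(v*sc),v0,method='Nelder-Mead',options=dict(initial_simplex=v0+np.vstack([np.zeros(n),np.diag([.6,.6,1.,.6][:n])]),xatol=.003,fatol=1e-5))""")
s=s.replace("p=best.x*[.01,.01,.1]","p=best.x*sc")
open('fit.py','w').write(s)
s=open('look.py').read()
s=s.replace("if len(sys.argv)>6: p0.append(float(sys.argv[6]))","p0.append(float(sys.argv[6]) if len(sys.argv)>6 else 0.)").replace("s=st(); im","s=st(); im").replace("'cost'","'z',round(p[3],4),'cost'")
open('look.py','w').write(s)
from fit import *
for w in [('w1',)]:
    v=load('w1')
    for y in (14,17,20):
        print(fit('tier',[.428,.366,0,0.],[v],yaws=[np.radians(y)],pad=20))
```

```text
(array([0.42877681, 0.36565331, 0.26546095, 0.00810549]), np.float64(0.011042183622828784))
(array([0.4288212 , 0.3655824 , 0.25864367, 0.00830291]), np.float64(0.010669975186104219))
(array([0.42892861, 0.36578344, 0.26790526, 0.00760652]), np.float64(0.010794044665012407))
```

Run:
```python
from h import *
plan(.4288,.3656,.036,15.2)
```

```text
PLAN shift [0.0849 0.0042 0.1643] wz 0.0295 cur yaw 16.9 -> j6 25.3 dist 0.185
```

{"fn": "servo_tool", "kwargs": {
  "targets": [
    [[0.03,0.002,0.02],[0,0,0.015]],
    [[0.06,0.004,0.04],[0,0,0.03]],
    [[0.085,0.004,0.06],[0,0,0.03]],
    [[0.085,0.004,0.075],[0,0,0.03]],
    [[0.085,0.004,0.1],[0,0,0.03]],
    [[0.085,0.004,0.125],[0,0,0.03]],
    [[0.085,0.004,0.145],[0,0,0.03]],
    [[0.085,0.004,0.16],[0,0,0.03]],
    [[0.085,0.004,0.164],[0,0,0.03]],
    [[0.085,0.004,0.164],[0,0,0.03]]
  ],
  "gripper": 0.075
}}

```text
time_s: 2.95
position: [0.4281, 0.3665, 0.0367]
tcp_rot: [[-0.264, 0.965, 0.0], [0.965, 0.264, 0.0], [0.0, 0.0, -1.0]]
force: [0.7, -0.6, 1.2]
opening: 0.857
```

{"fn": "servo_tool", "kwargs": {
  "targets": [
    [[0,0,0],[0,0,0]],
    [[0,0,0],[0,0,0]],
    [[0,0,0],[0,0,0]],
    [[0,0,0],[0,0,0]]
  ],
  "gripper": 0.048
}}

```text
time_s: 3.45
position: [0.4282, 0.3666, 0.0371]
tcp_rot: [[-0.264, 0.965, 0.001], [0.965, 0.264, 0.0], [0.0, 0.001, -1.0]]
force: [-0.6, 0.2, 3.2]
opening: 0.622
```

Run:
```python
from h import *
st()
```

```text
t 3.45 p [0.4282 0.3666 0.0371] x [-0.264  0.965  0.   ] y [0.965 0.264 0.001] z [ 0.001  0.    -1.   ] F [-0.6  0.2  3.2] op 54.1 j [29.2 41.3 98.7  0.  40.  13.9]
```

{"fn": "servo_tool", "kwargs": {
  "targets": [
    [[0,0,0],[0,0,0]],
    [[0,0,0],[0,0,0]]
  ],
  "gripper": 0.05
}}

```text
time_s: 3.7
position: [0.4282, 0.3666, 0.037]
tcp_rot: [[-0.264, 0.965, 0.001], [0.965, 0.264, 0.0], [0.0, 0.001, -1.0]]
force: [-1.4, 0.7, 6.5]
opening: 0.62
```

{"fn": "servo_tool", "kwargs": {
  "targets": [
    [[0,0,0],[0,0,0]],
    [[0,0,0],[0,0,0]],
    [[0,0,0],[0,0,0]],
    [[0,0,0],[0,0,0]],
    [[0,0,0],[0,0,-0.17]],
    [[0,0,0],[0,0,-0.35]],
    [[0,0,0],[0,0,-0.53]],
    [[0,0,0],[0,0,-0.71]],
    [[0,0,0],[0,0,-0.89]],
    [[0,0,0],[0,0,-1.047]],
    [[0,0,0],[0,0,-1.047]],
    [[0,0,0],[0,0,-1.047]]
  ],
  "gripper": 0.075
}}

```text
time_s: 5.2
position: [0.428, 0.3664, 0.0365]
tcp_rot: [[-0.967, 0.256, -0.0], [0.256, 0.967, -0.0], [0.0, -0.0, -1.0]]
force: [-0.4, 0.2, -0.5]
opening: 0.859
```

{"fn": "servo_tool", "kwargs": {
  "targets": [
    [[0,0,0],[0,0,0]],
    [[0,0,0],[0,0,0]],
    [[0,0,0],[0,0,0]],
    [[0,0,0],[0,0,0]],
    [[0,0,0],[0,0,0]],
    [[0,0,0],[0,0,0]],
    [[0,0,0],[0,0,0]]
  ],
  "gripper": 0.048
}}

```text
time_s: 6.08
position: [0.428, 0.3665, 0.0366]
tcp_rot: [[-0.967, 0.254, -0.0], [0.254, 0.967, -0.0], [0.0, -0.0, -1.0]]
force: [0.7, -0.3, -0.1]
opening: 0.627
```

Run:
```python
from h import *
st(); plan(.646,.07,.20,75)
```

```text
t 6.08 p [0.428  0.3665 0.0366] x [-0.967  0.254  0.   ] y [ 0.254  0.967 -0.   ] z [-0. -0. -1.] F [ 0.7 -0.3 -0.1] op 54.6 j [ 29.2  41.4  98.7  -0.   39.9 -46.1]
PLAN shift [-0.2861 -0.2314 -0.1634] wz 0.005 cur yaw 75.3 -> j6 -68.8 dist 0.403
```

{"fn": "servo_tool", "kwargs": {
  "targets": [
    [[0,0,-0.01],[0,0,0]],
    [[0,0,-0.03],[0,0,0]],
    [[0,0,-0.06],[0,0,0]],
    [[0,0,-0.1],[0,0,0]],
    [[0,0,-0.15],[0,0,0]],
    [[0,0,-0.2],[0,0,0]],
    [[0,0,-0.24],[0,0,0]],
    [[0,0,-0.263],[0,0,0]],
    [[0,0,-0.263],[0,0,0]]
  ]
}}

```text
time_s: 7.2
position: [0.4287, 0.367, 0.302]
tcp_rot: [[-0.967, 0.254, 0.005], [0.254, 0.967, 0.003], [-0.004, 0.004, -1.0]]
force: [0.0, 1.1, -2.4]
opening: 0.627
```

Run:
```python
from h import *
st(); plan(.652,-.150,.30,2.2)
```

```text
t 7.2 p [0.4287 0.367  0.302 ] x [-0.967  0.254 -0.004] y [0.254 0.967 0.004] z [ 0.005  0.003 -1.   ] F [ 0.   1.1 -2.4] op 54.5 j [ 29.2  20.6  85.4   0.   73.8 -46.1]
PLAN shift [-0.3472 -0.4434  0.0017] wz 1.2758 cur yaw 75.3 -> j6 -15.2 dist 0.563
```

{"fn": "servo_tool", "kwargs": {
  "targets": [
    [[-0.016,-0.02,0],[0,0,0.06]],
    [[-0.048,-0.061,0],[0,0,0.17]],
    [[-0.085,-0.108,0],[0,0,0.31]],
    [[-0.122,-0.156,0],[0,0,0.45]],
    [[-0.159,-0.203,0],[0,0,0.59]],
    [[-0.196,-0.25,0],[0,0,0.72]],
    [[-0.233,-0.297,0],[0,0,0.86]],
    [[-0.27,-0.345,0.001],[0,0,0.99]],
    [[-0.305,-0.39,0.001],[0,0,1.12]],
    [[-0.333,-0.425,0.002],[0,0,1.22]],
    [[-0.347,-0.443,0.002],[0,0,1.276]],
    [[-0.347,-0.443,0.002],[0,0,1.276]]
  ]
}}

```text
time_s: 8.7
position: [0.6506, -0.1507, 0.2959]
tcp_rot: [[-0.037, 0.999, -0.003], [0.999, 0.037, 0.002], [0.002, -0.002, -1.0]]
force: [0.3, 0.8, -2.3]
opening: 0.629
```

```bash
python3 look.py w2 tt .648 .003 62
```

```text
t 8.7 p [ 0.6506 -0.1507  0.2959] x [-0.037  0.999  0.002] y [ 0.999  0.037 -0.002] z [-0.003  0.002 -1.   ] F [ 0.3  0.8 -2.3] op 54.7 j [-22.6  30.   70.2   0.   79.9 -24.7]
tt [0.6498 0.0014] 62.82 z 0.0049 cost 0.012
```

View pics/w2_f.png

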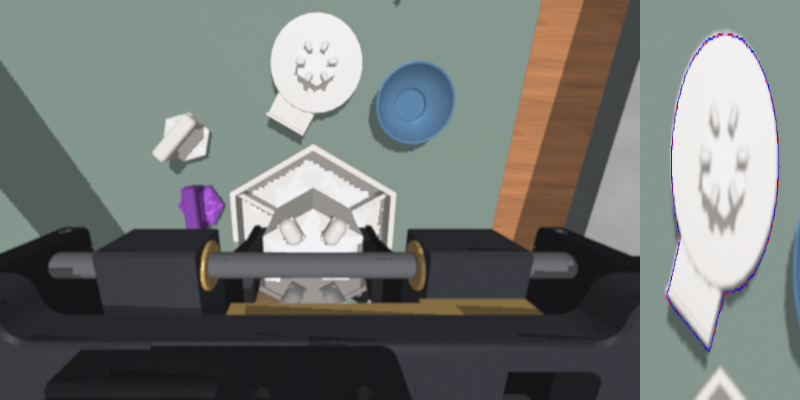

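Run:
```python
from h import *
plan(.650,.0014,.10,2.8)
```

```text
PLAN shift [0.1499 0.0061 0.1967] wz -0.0101 cur yaw 2.2 -> j6 -2.7 dist 0.247
```

{"fn": "servo_tool", "kwargs": {
  "targets": [
    [[0.02,0.001,0],[0,0,-0.01]],
    [[0.06,0.002,0.0],[0,0,-0.01]],
    [[0.1,0.004,0.02],[0,0,-0.01]],
    [[0.135,0.006,0.05],[0,0,-0.01]],
    [[0.15,0.006,0.09],[0,0,-0.01]],
    [[0.15,0.006,0.13],[0,0,-0.01]],
    [[0.15,0.006,0.165],[0,0,-0.01]],
    [[0.15,0.006,0.185],[0,0,-0.01]],
    [[0.15,0.006,0.195],[0,0,-0.01]],
    [[0.15,0.006,0.197],[0,0,-0.01]],
    [[0.15,0.006,0.197],[0,0,-0.01]]
  ]
}}

```text
time_s: 10.12
position: [0.652, 0.0006, 0.1017]
tcp_rot: [[-0.049, 0.999, 0.002], [0.999, 0.049, -0.0], [-0.0, 0.002, -1.0]]
force: [0.4, -0.7, -0.9]
opening: 0.626
```

Run:
```python
from h import *
st();plan(.650,.0014,.0735,2.8)
cap('side','s2')
```

```text
t 10.12 p [6.520e-01 6.000e-04 1.017e-01] x [-0.049  0.999 -0.   ] y [0.999 0.049 0.002] z [ 0.002 -0.    -1.   ] F [ 0.4 -0.7 -0.9] op 54.4 j [ -9.8  40.5  83.7   0.   55.8 -12.6]
PLAN shift [ 0.0009 -0.002   0.0282] wz -0.0001 cur yaw 2.8 -> j6 -2.7 dist 0.028
```

{"fn": "servo_tool", "kwargs": {
  "targets": [
    [[0.001,-0.002,0.004],[0,0,0]],
    [[0.001,-0.002,0.008],[0,0,0]],
    [[0.001,-0.002,0.012],[0,0,0]],
    [[0.001,-0.002,0.016],[0,0,0]],
    [[0.001,-0.002,0.02],[0,0,0]],
    [[0.001,-0.002,0.023],[0,0,0]],
    [[0.001,-0.002,0.026],[0,0,0]],
    [[0.001,-0.002,0.028],[0,0,0]],
    [[0.001,-0.002,0.028],[0,0,0]],
    [[0.001,-0.002,0.028],[0,0,0]]
  ]
}}

```text
time_s: 11.42
position: [0.6496, 0.0017, 0.0744]
tcp_rot: [[-0.048, 0.999, 0.001], [0.999, 0.048, 0.001], [0.001, 0.001, -1.0]]
force: [-2.4, 3.2, 7.4]
opening: 0.629
```

Run:
```python
from h import *
s=st();print(s['moment'])
```

```text
t 11.43 p [0.6496 0.0017 0.0744] x [-0.048  0.999  0.001] y [0.999 0.048 0.001] z [ 0.001  0.001 -1.   ] F [-2.4  3.2  7.4] op 54.7 j [ -9.7  42.5  84.8   0.1  52.7 -12.5]
[ 0.21554449  0.53623024 -0.09635995]
```

{"fn": "servo_tool", "kwargs": {
  "targets": [
    [[0,0,0.002],[0,0,0]],
    [[0,0,0.002],[0,0,0]],
    [[0,0,0.002],[0,0,0]]
  ]
}}

```text
time_s: 11.8
position: [0.6497, 0.0019, 0.0741]
tcp_rot: [[-0.048, 0.999, 0.001], [0.999, 0.048, 0.001], [0.001, 0.002, -1.0]]
force: [-4.4, 3.0, 16.4]
opening: 0.626
```

{"fn": "servo_tool", "kwargs": {
  "targets": [
    [[0,0,-0.002],[0,0,0]],
    [[0,0,-0.002],[0,0,0]],
    [[0,0,-0.002],[0,0,0]],
    [[0,0,-0.002],[0,0,0]],
    [[0,0,-0.002],[0,0,0]],
    [[0,0,-0.02],[0,0,0]],
    [[0,0,-0.05],[0,0,0]],
    [[0,0,-0.09],[0,0,0]],
    [[0,0,-0.13],[0,0,0]],
    [[0,0,-0.13],[0,0,0]]
  ],
  "gripper": 0.075
}}

```text
time_s: 13.05
position: [0.6524, 0.0005, 0.2062]
tcp_rot: [[-0.048, 0.999, 0.01], [0.999, 0.048, -0.002], [-0.002, 0.01, -1.0]]
force: [-0.7, -0.2, 0.5]
opening: 0.863
```

Run:
```python
from h import *
s=st(); a=np.radians(38-60); tx=np.array([-np.sin(a),np.cos(a)]); print(tx)
p=np.array([.438,.2155])-.08*tx; plan(*p,.2,-22); p=np.array([.438,.2155])-.08*np.array([-np.sin(.66),np.cos(.66)]); plan(*p,.2,38)
```

```text
t 13.05 p [6.524e-01 5.000e-04 2.062e-01] x [-0.048  0.999 -0.002] y [0.999 0.048 0.01 ] z [ 0.01  -0.002 -1.   ] F [-0.7 -0.2  0.5] op 75.1 j [ -9.8  33.1  79.3   0.   66.9 -12.5]
[0.37460659 0.92718385]
PLAN shift [ 0.1524 -0.2373  0.0034] wz 0.4321 cur yaw 2.8 -> j6 41.1 dist 0.282
PLAN shift [ 0.1596 -0.1579  0.0042] wz -0.615 cur yaw 2.8 -> j6 -20.6 dist 0.225
```

{"fn": "servo_tool", "kwargs": {
  "targets": [
    [[0.02,-0.02,0],[0,0,-0.07]],
    [[0.055,-0.055,0],[0,0,-0.21]],
    [[0.09,-0.09,0],[0,0,-0.35]],
    [[0.125,-0.125,0],[0,0,-0.49]],
    [[0.15,-0.148,0.002],[0,0,-0.59]],
    [[0.16,-0.158,0.004],[0,0,-0.615]],
    [[0.16,-0.158,0.004],[0,0,-0.615]],
    [[0.16,-0.158,0.004],[0,0,-0.615]]
  ]
}}

```text
time_s: 14.05
position: [0.4854, 0.1524, 0.1967]
tcp_rot: [[-0.614, 0.789, 0.002], [0.789, 0.614, -0.0], [-0.001, 0.001, -1.0]]
force: [0.6, 0.4, -0.0]
opening: 0.86
```

```bash
python3 look.py w3 tier .438 .2155 38 | tee o.txt
python3 - <<'E'
from h import *
l=open('o.txt').read().split('tier')[1].replace('[','').replace(']','').split()
plan(float(l[0]),float(l[1]),.036,float(l[2]))
E
```

```text
t 14.05 p [0.4854 0.1524 0.1967] x [-0.614  0.789 -0.001] y [0.789 0.614 0.001] z [ 0.002 -0.    -1.   ] F [ 0.6  0.4 -0. ] op 74.8 j [  4.8  23.4 100.3  -0.   56.3 -33. ]
tier [0.439  0.2165] 37.92 z 0.0077 cost 0.012
PLAN shift [0.0793 0.0026 0.1605] wz -0.0007 cur yaw 37.9 -> j6 -11.7 dist 0.179
```

{"fn": "servo_tool", "kwargs": {
  "targets": [
    [[0.025,0.001,0.02],[0,0,0]],
    [[0.055,0.003,0.04],[0,0,0]],
    [[0.079,0.003,0.06],[0,0,0]],
    [[0.079,0.003,0.075],[0,0,0]],
    [[0.079,0.003,0.1],[0,0,0]],
    [[0.079,0.003,0.125],[0,0,0]],
    [[0.079,0.003,0.145],[0,0,0]],
    [[0.079,0.003,0.157],[0,0,0]],
    [[0.079,0.003,0.1605],[0,0,0]],
    [[0.079,0.003,0.1605],[0,0,0]]
  ]
}}

```text
time_s: 15.35
position: [0.4381, 0.2171, 0.0362]
tcp_rot: [[-0.615, 0.788, 0.0], [0.788, 0.615, 0.0], [-0.0, 0.0, -1.0]]
force: [-0.1, 0.3, -0.3]
opening: 0.866
```

{"fn": "servo_tool", "kwargs": {
  "targets": [
    [[0,0,0],[0,0,0]],
    [[0,0,0],[0,0,0]],
    [[0,0,0],[0,0,0]],
    [[0,0,0],[0,0,0]],
    [[0,0,0],[0,0,0]],
    [[0,0,0],[0,0,0]]
  ],
  "gripper": 0.048
}}

```text
time_s: 16.1
position: [0.4377, 0.2172, 0.0364]
tcp_rot: [[-0.616, 0.788, 0.0], [0.788, 0.616, 0.0], [-0.0, 0.0, -1.0]]
force: [-1.5, -1.1, 6.1]
opening: 0.625
```

{"fn": "servo_tool", "kwargs": {
  "targets": [
    [[0,0,0],[0,0,0]],
    [[0,0,0],[0,0,0]],
    [[0,0,0],[0,0,0]],
    [[0,0,0],[0,0,0]],
    [[0,0,0],[0,0,0.17]],
    [[0,0,0],[0,0,0.35]],
    [[0,0,0],[0,0,0.53]],
    [[0,0,0],[0,0,0.71]],
    [[0,0,0],[0,0,0.89]],
    [[0,0,0],[0,0,1.047]],
    [[0,0,0],[0,0,1.047]],
    [[0,0,0],[0,0,1.047]]
  ],
  "gripper": 0.075
}}

```text
time_s: 17.6
position: [0.4376, 0.2172, 0.036]
tcp_rot: [[0.372, 0.928, -0.0], [0.928, -0.372, -0.0], [-0.0, -0.0, -1.0]]
force: [0.6, 0.0, 1.2]
opening: 0.861
```

{"fn": "servo_tool", "kwargs": {
  "targets": [
    [[0,0,0],[0,0,0]],
    [[0,0,0],[0,0,0]],
    [[0,0,0],[0,0,0]],
    [[0,0,0],[0,0,0]],
    [[0,0,0],[0,0,0]],
    [[0,0,0],[0,0,0]],
    [[0,0,0],[0,0,0]]
  ],
  "gripper": 0.048
}}

```text
time_s: 18.48
position: [0.4379, 0.2173, 0.0361]
tcp_rot: [[0.375, 0.927, 0.0], [0.927, -0.375, 0.0], [0.0, 0.0, -1.0]]
force: [1.0, -0.1, -0.2]
opening: 0.63
```

{"fn": "servo_tool", "kwargs": {
  "targets": [
    [[0,0,-0.01],[0,0,0]],
    [[0,0,-0.03],[0,0,0]],
    [[0,0,-0.06],[0,0,0]],
    [[0,0,-0.1],[0,0,0]],
    [[0,0,-0.15],[0,0,0]],
    [[0,0,-0.2],[0,0,0]],
    [[0,0,-0.24],[0,0,0]],
    [[0,0,-0.263],[0,0,0]],
    [[0,0,-0.263],[0,0,0]]
  ]
}}

```text
time_s: 19.6
position: [0.4377, 0.2175, 0.3008]
tcp_rot: [[0.374, 0.927, 0.003], [0.927, -0.374, 0.001], [0.002, 0.003, -1.0]]
force: [-0.0, -0.3, -1.7]
opening: 0.626
```

Run:
```python
from h import *
st(); plan(.652,-.150,.33,2.8)
```

```text
t 19.6 p [0.4377 0.2175 0.3008] x [0.374 0.927 0.002] y [ 0.927 -0.374  0.003] z [ 0.003  0.001 -1.   ] F [-0.  -0.3 -1.7] op 54.4 j [13.3 14.1 95.3  0.  70.3 35.3]
PLAN shift [-0.2605  0.3364 -0.0288] wz -0.4326 cur yaw -22.0 -> j6 -15.8 dist 0.426
```

{"fn": "servo_tool", "kwargs": {
  "targets": [
    [[-0.012,0.016,-0.002],[0,0,-0.02]],
    [[-0.04,0.051,-0.005],[0,0,-0.07]],
    [[-0.072,0.093,-0.008],[0,0,-0.12]],
    [[-0.104,0.134,-0.011],[0,0,-0.17]],
    [[-0.136,0.176,-0.015],[0,0,-0.22]],
    [[-0.168,0.217,-0.019],[0,0,-0.28]],
    [[-0.2,0.258,-0.023],[0,0,-0.33]],
    [[-0.228,0.295,-0.026],[0,0,-0.38]],
    [[-0.25,0.323,-0.028],[0,0,-0.42]],
    [[-0.2605,0.3364,-0.029],[0,0,-0.4326]],
    [[-0.2605,0.3364,-0.029],[0,0,-0.4326]]
  ]
}}

```text
time_s: 20.98
position: [0.6513, -0.1504, 0.3263]
tcp_rot: [[-0.047, 0.999, -0.003], [0.999, 0.047, 0.002], [0.002, -0.003, -1.0]]
force: [-0.6, -0.0, -2.0]
opening: 0.633
```

```bash
python3 - <<'E'
from fit import *
s=st(); v=cap('wrist','w4')
# placed tier (yaw mod 60)
for y0 in (0,6): 
    p,f=fit('tier',[.650,.0015,0,.038],[v],yaws=[np.radians(y0)],pad=12); print('tier',np.round(p,4),round(np.degrees(p[2]),2),round(f,3))
plan(.6497,.0017,.164,2.8)
E
cp pics/w4.png pics/w4_v.png
```

```text
t 20.98 p [ 0.6513 -0.1504  0.3263] x [-0.047  0.999  0.002] y [ 0.999  0.047 -0.003] z [-0.003  0.002 -1.   ] F [-0.6 -0.  -2. ] op 55.1 j [-22.6  28.9  67.6   0.   83.7 -25.3]
tier [ 0.6482 -0.0162  0.0177  0.0959] 1.02 0.118
tier [ 0.6481 -0.0162  0.0089  0.0963] 0.51 0.118
PLAN shift [0.1505 0.0065 0.163 ] wz -0.0007 cur yaw 2.8 -> j6 -2.7 dist 0.222
```

View pics/w4_v.png

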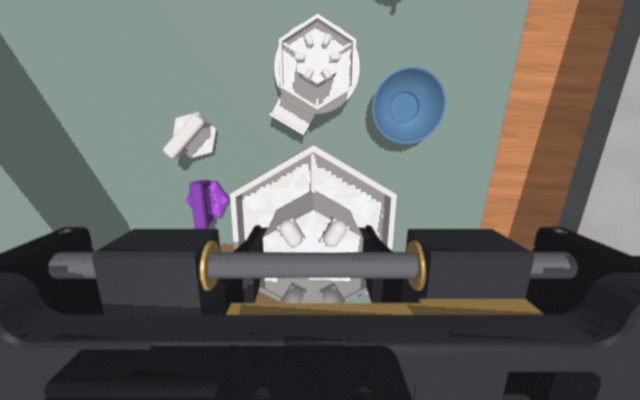

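{"fn": "servo_tool", "kwargs": {
  "targets": [
    [[0.02,0.001,0],[0,0,0]],
    [[0.055,0.002,0.0],[0,0,0]],
    [[0.09,0.004,0.01],[0,0,0]],
    [[0.125,0.006,0.03],[0,0,0]],
    [[0.145,0.0065,0.06],[0,0,0]],
    [[0.15,0.0065,0.095],[0,0,0]],
    [[0.15,0.0065,0.13],[0,0,0]],
    [[0.15,0.0065,0.15],[0,0,0]],
    [[0.15,0.0065,0.16],[0,0,0]],
    [[0.15,0.0065,0.163],[0,0,0]],
    [[0.15,0.0065,0.163],[0,0,0]]
  ]
}}

```text
time_s: 22.4
position: [0.6515, 0.0003, 0.166]
tcp_rot: [[-0.049, 0.999, 0.002], [0.999, 0.049, -0.0], [-0.0, 0.002, -1.0]]
force: [-0.4, -0.2, -1.6]
opening: 0.626
```

Run:
```python
from h import *
st();plan(.6497,.0017,.137,2.8)
```

```text
t 22.4 p [6.515e-01 3.000e-04 1.660e-01] x [-0.049  0.999 -0.   ] y [0.999 0.049 0.002] z [ 0.002 -0.    -1.   ] F [-0.4 -0.2 -1.6] op 54.5 j [ -9.8  35.8  81.1   0.   62.9 -12.6]
PLAN shift [ 0.0015 -0.0018  0.029 ] wz 0.0002 cur yaw 2.8 -> j6 -2.7 dist 0.029
```

{"fn": "servo_tool", "kwargs": {
  "targets": [
    [[0.0015,-0.002,0.004],[0,0,0]],
    [[0.0015,-0.002,0.008],[0,0,0]],
    [[0.0015,-0.002,0.012],[0,0,0]],
    [[0.0015,-0.002,0.016],[0,0,0]],
    [[0.0015,-0.002,0.02],[0,0,0]],
    [[0.0015,-0.002,0.023],[0,0,0]],
    [[0.0015,-0.002,0.026],[0,0,0]],
    [[0.0015,-0.002,0.028],[0,0,0]],
    [[0.0015,-0.002,0.029],[0,0,0]],
    [[0.0015,-0.002,0.03],[0,0,0]],
    [[0.0015,-0.002,0.03],[0,0,0]]
  ]
}}

```text
time_s: 23.78
position: [0.6496, 0.0013, 0.1377]
tcp_rot: [[-0.049, 0.999, 0.002], [0.999, 0.049, -0.0], [-0.0, 0.002, -1.0]]
force: [-2.0, 0.6, 9.8]
opening: 0.631
```

Run:
```python
from h import *
s=st();print(s['moment'])
```

```text
t 23.77 p [0.6496 0.0013 0.1377] x [-0.049  0.999 -0.   ] y [0.999 0.049 0.002] z [ 0.002 -0.    -1.   ] F [-2.   0.6  9.8] op 54.9 j [ -9.7  37.7  82.7   0.   59.5 -12.5]
[ 0.04706544  0.681753   -0.03562934]
```

{"fn": "servo_tool", "kwargs": {
  "targets": [
    [[0,0,0.002],[0,0,0]],
    [[0,0,0.002],[0,0,0]],
    [[0,0,0.002],[0,0,0]]
  ]
}}

```text
time_s: 24.15
position: [0.65, 0.0013, 0.1375]
tcp_rot: [[-0.049, 0.999, 0.003], [0.999, 0.049, -0.001], [-0.001, 0.003, -1.0]]
force: [-5.0, 1.2, 18.1]
opening: 0.633
```

{"fn": "servo_tool", "kwargs": {
  "targets": [
    [[0,0,-0.002],[0,0,0]],
    [[0,0,-0.002],[0,0,0]],
    [[0,0,-0.002],[0,0,0]],
    [[0,0,-0.002],[0,0,0]],
    [[0,0,-0.002],[0,0,0]],
    [[0,0,-0.02],[0,0,0]],
    [[0,0,-0.05],[0,0,0]],
    [[0,0,-0.09],[0,0,0]],
    [[0,0,-0.12],[0,0,0]],
    [[0,0,-0.12],[0,0,0]]
  ],
  "gripper": 0.075
}}

```text
time_s: 25.4
position: [0.6512, 0.0009, 0.2575]
tcp_rot: [[-0.049, 0.999, 0.008], [0.999, 0.049, -0.001], [-0.002, 0.008, -1.0]]
force: [-0.5, -0.3, 0.3]
opening: 0.859
```

Run:
```python
from fit import *
s=st(); v=cap('top','t3'); print(fit('cap',[.449,-.109,.81],[v],yaws=[.81],pad=8))
plan(.396,-.162,.2,-44)
```

```text
t 25.4 p [0.6512 0.0009 0.2575] x [-0.049  0.999 -0.002] y [0.999 0.049 0.008] z [ 0.008 -0.001 -1.   ] F [-0.5 -0.3  0.3] op 74.8 j [ -9.7  30.1  76.2   0.   73.2 -12.5]
(array([ 0.44727528, -0.10952937,  0.82637567]), np.float64(0.058673469387755105))
PLAN shift [-0.1505 -0.2616  0.0543] wz 0.8166 cur yaw 2.8 -> j6 21.8 dist 0.307
```

{"fn": "servo_tool", "kwargs": {
  "targets": [
    [[-0.01,-0.02,0],[0,0,0.05]],
    [[-0.03,-0.055,0.01],[0,0,0.15]],
    [[-0.052,-0.09,0.018],[0,0,0.27]],
    [[-0.074,-0.128,0.026],[0,0,0.39]],
    [[-0.096,-0.166,0.034],[0,0,0.51]],
    [[-0.118,-0.204,0.042],[0,0,0.63]],
    [[-0.14,-0.24,0.05],[0,0,0.75]],
    [[-0.15,-0.261,0.054],[0,0,0.8166]],
    [[-0.15,-0.261,0.054],[0,0,0.8166]],
    [[-0.15,-0.261,0.054],[0,0,0.8166]]
  ],
  "gripper": 0.06
}}

```text
time_s: 26.7
position: [0.3961, -0.1611, 0.1988]
tcp_rot: [[0.694, 0.72, 0.0], [0.72, -0.694, 0.0], [0.0, -0.0, -1.0]]
force: [0.9, -0.2, -1.4]
opening: 0.687
```

```bash
python3 look.py w5 cap .451 -.106 46.5
```

```text
t 26.7 p [ 0.3961 -0.1611  0.1988] x [0.694 0.72  0.   ] y [ 0.72  -0.694 -0.   ] z [ 0.  0. -1.] F [ 0.9 -0.2 -1.4] op 59.8 j [-37.2  17.3 110.8   0.   52.    6.8]
cap [ 0.45   -0.1067] 48.07 z 0.0086 cost 0.05
```

View pics/w5_f.png

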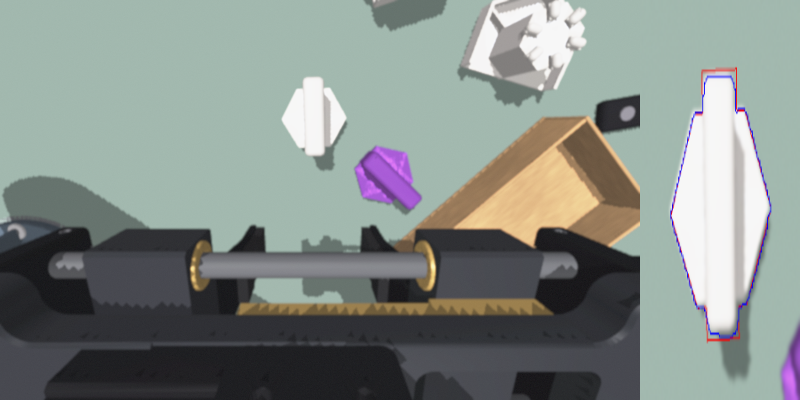

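Run:
```python
from h import *
plan(.450,-.1067,.030,-43)
```

```text
PLAN shift [0.0763 0.0008 0.169 ] wz -0.0163 cur yaw -43.9 -> j6 29.7 dist 0.185
```

{"fn": "servo_tool", "kwargs": {
  "targets": [
    [[0.025,0.001,0.02],[0,0,-0.016]],
    [[0.055,0.001,0.04],[0,0,-0.016]],
    [[0.076,0.001,0.06],[0,0,-0.016]],
    [[0.076,0.001,0.08],[0,0,-0.016]],
    [[0.076,0.001,0.105],[0,0,-0.016]],
    [[0.076,0.001,0.13],[0,0,-0.016]],
    [[0.076,0.001,0.15],[0,0,-0.016]],
    [[0.076,0.001,0.164],[0,0,-0.016]],
    [[0.076,0.001,0.168],[0,0,-0.016]],
    [[0.076,0.001,0.169],[0,0,-0.016]],
    [[0.076,0.001,0.169],[0,0,-0.016]]
  ]
}}

```text
time_s: 28.12
position: [0.4496, -0.1075, 0.0305]
tcp_rot: [[0.683, 0.73, 0.001], [0.73, -0.683, -0.001], [0.0, 0.001, -1.0]]
force: [0.4, -0.1, -0.9]
opening: 0.688
```

{"fn": "servo_tool", "kwargs": {
  "targets": [
    [[0,0,0],[0,0,0]],
    [[0,0,0],[0,0,0]],
    [[0,0,0],[0,0,0]],
    [[0,0,0],[0,0,0]],
    [[0,0,0],[0,0,0]],
    [[0,0,0],[0,0,0]],
    [[0,0,0],[0,0,0]],
    [[0,0,0],[0,0,0]],
    [[0,0,0],[0,0,0]]
  ],
  "gripper": 0.01
}}

```text
time_s: 29.25
position: [0.4492, -0.1073, 0.0301]
tcp_rot: [[0.683, 0.73, 0.0], [0.73, -0.683, -0.0], [0.0, 0.0, -1.0]]
force: [0.5, 0.1, -0.1]
opening: 0.251
```

{"fn": "servo_tool", "kwargs": {
  "targets": [
    [[0,0,-0.01],[0,0,0]],
    [[0,0,-0.03],[0,0,0]],
    [[0,0,-0.06],[0,0,0]],
    [[0,0,-0.1],[0,0,0]],
    [[0,0,-0.15],[0,0,0]],
    [[0,0,-0.2],[0,0,0]],
    [[0,0,-0.24],[0,0,0]],
    [[0,0,-0.27],[0,0,0]],
    [[0,0,-0.27],[0,0,0]]
  ]
}}

```text
time_s: 30.38
position: [0.4501, -0.1077, 0.3025]
tcp_rot: [[0.683, 0.73, 0.005], [0.73, -0.683, -0.003], [0.002, 0.006, -1.0]]
force: [0.0, 0.2, -1.3]
opening: 0.251
```

Run:
```python
from h import *
st(); plan(.6497,.0015,.30,-27.2)
```

```text
t 30.38 p [ 0.4501 -0.1077  0.3025] x [0.683 0.73  0.002] y [ 0.73  -0.683  0.006] z [ 0.005 -0.003 -1.   ] F [ 0.   0.2 -1.3] op 21.8 j [-27.3  11.7  98.5   0.   69.5  15.7]
PLAN shift [0.2161 0.0712 0.0033] wz -0.2772 cur yaw -43.1 -> j6 27.3 dist 0.228
```

{"fn": "servo_tool", "kwargs": {
  "targets": [
    [[0.015,0.005,0],[0,0,-0.02]],
    [[0.05,0.016,0],[0,0,-0.065]],
    [[0.09,0.03,0],[0,0,-0.116]],
    [[0.13,0.043,0],[0,0,-0.167]],
    [[0.17,0.056,0],[0,0,-0.218]],
    [[0.2,0.066,0.003],[0,0,-0.26]],
    [[0.216,0.071,0.01],[0,0,-0.277]],
    [[0.216,0.071,0.03],[0,0,-0.277]],
    [[0.216,0.071,0.05],[0,0,-0.277]],
    [[0.216,0.071,0.07],[0,0,-0.277]],
    [[0.216,0.071,0.077],[0,0,-0.277]],
    [[0.216,0.071,0.077],[0,0,-0.277]]
  ]
}}

```text
time_s: 31.88
position: [0.6479, 0.002, 0.2219]
tcp_rot: [[0.457, 0.889, -0.003], [0.889, -0.457, 0.0], [-0.001, -0.002, -1.0]]
force: [-0.4, 0.2, -0.5]
opening: 0.247
```

Run:
```python
from h import *
st(); plan(.6497,.0015,.195,-27.2)
a,_,_=cap('side','s5'); b,_,_=cap('wrist','w6')
cv2.imwrite('pics/v6.png',np.hstack([cv2.resize(a[110:260,260:440],(480,400),interpolation=cv2.INTER_CUBIC),b[60:360,200:440]][:1]+[cv2.resize(b[60:360,180:460],(320,400))]))
```

```text
t 31.88 p [0.6479 0.002  0.2219] x [ 0.457  0.889 -0.001] y [ 0.889 -0.457 -0.002] z [-0.003  0.    -1.   ] F [-0.4  0.2 -0.5] op 21.5 j [-9.7 32.1 78.5 -0.  69.5 17.5]
PLAN shift [0.0004 0.0019 0.0268] wz -0.0004 cur yaw -27.2 -> j6 27.3 dist 0.027
```

View pics/v6.png

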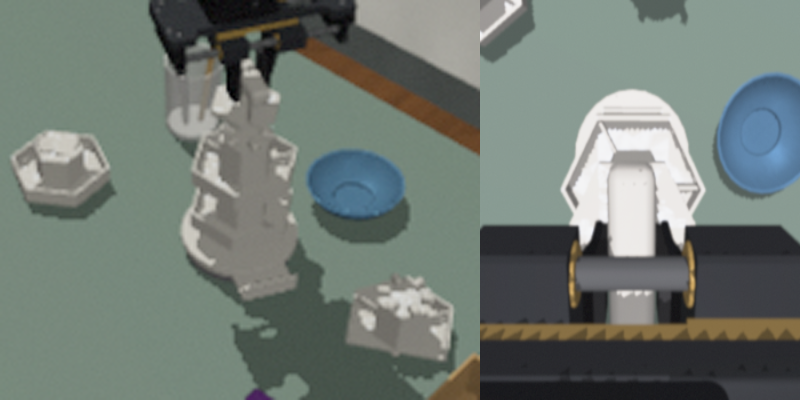

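{"fn": "servo_tool", "kwargs": {
  "targets": [
    [[0.0004,0.002,0.004],[0,0,0]],
    [[0.0004,0.002,0.008],[0,0,0]],
    [[0.0004,0.002,0.012],[0,0,0]],
    [[0.0004,0.002,0.016],[0,0,0]],
    [[0.0004,0.002,0.02],[0,0,0]],
    [[0.0004,0.002,0.023],[0,0,0]],
    [[0.0004,0.002,0.025],[0,0,0]],
    [[0.0004,0.002,0.027],[0,0,0]],
    [[0.0004,0.002,0.028],[0,0,0]],
    [[0.0004,0.002,0.028],[0,0,0]],
    [[0.0004,0.002,0.028],[0,0,0]]
  ]
}}

```text
time_s: 33.35
position: [0.6506, 0.0013, 0.1959]
tcp_rot: [[0.457, 0.889, 0.001], [0.889, -0.457, -0.0], [0.0, 0.001, -1.0]]
force: [-1.7, -1.2, 5.7]
opening: 0.249
```

Run:
```python
from h import *
s=st();print(s['moment'])
```

```text
t 33.35 p [0.6506 0.0013 0.1959] x [0.457 0.889 0.   ] y [ 0.889 -0.457  0.001] z [ 0.001 -0.    -1.   ] F [-1.7 -1.2  5.7] op 21.6 j [-9.7 33.8 79.7 -0.  66.4 17.5]
[-0.1879954   0.68050137  0.00824805]
```

{"fn": "servo_tool", "kwargs": {
  "targets": [
    [[0,0,0.002],[0,0,0]],
    [[0,0,0.003],[0,0,0]],
    [[0,0,0.003],[0,0,0]],
    [[0,0,0.001],[0,0,0]],
    [[0,0,0.0],[0,0,0]],
    [[0,0,0.0],[0,0,0]]
  ]
}}

```text
time_s: 34.1
position: [0.6509, 0.0012, 0.1958]
tcp_rot: [[0.457, 0.889, 0.001], [0.889, -0.457, -0.0], [0.0, 0.001, -1.0]]
force: [-2.6, -0.7, 7.4]
opening: 0.248
```

{"fn": "servo_tool", "kwargs": {
  "targets": [
    [[0,0,0],[0,0,0.03]],
    [[0,0,0],[0,0,0.1]],
    [[0,0,0],[0,0,0.2]],
    [[0,0,0],[0,0,0.31]],
    [[0,0,0],[0,0,0.43]],
    [[0,0,0],[0,0,0.56]],
    [[0,0,0],[0,0,0.7]],
    [[0,0,0],[0,0,0.84]],
    [[0,0,0],[0,0,0.96]],
    [[0,0,0],[0,0,1.07]],
    [[0,0,0],[0,0,1.14]],
    [[0,0,0],[0,0,1.14]]
  ]
}}

```text
time_s: 35.6
position: [0.6506, 0.0018, 0.1958]
tcp_rot: [[0.999, -0.044, 0.0], [-0.044, -0.999, 0.001], [0.0, -0.001, -1.0]]
force: [-2.2, 1.0, 8.1]
opening: 0.251
```

Run:
```python
from fit import *
s=st();print(np.round(s['moment'],2))
a=cap('side','s6'); b=cap('wrist','w7')
cv2.imwrite('pics/v7.png',np.hstack([cv2.resize(a[0][110:260,260:440],(480,400),interpolation=cv2.INTER_CUBIC)]+[cv2.resize(b[0][60:360,180:460],(320,400))]))
# expected lip position in side view for several angles
for th in (-10,0,10): 
    t=np.radians(th); c=np.array([.6498,.0014]); P=[[c[0]-.094*np.cos(t)-k*np.sin(t)*-1*.031, c[1]-.094*np.sin(t)+k*.031*-np.cos(t),.034] for k in(-1,1)]; print(th,np.round(proj(a[1],a[2],P),1).tolist())
```

```text
t 35.6 p [0.6506 0.0018 0.1958] x [ 0.999 -0.044  0.   ] y [-0.044 -0.999 -0.001] z [ 0.     0.001 -1.   ] F [-2.2  1.   8.1] op 21.9 j [-9.7 33.9 79.7  0.  66.4 82.8]
[0.12 0.75 0.11]
-10 [[318.1, 199.9], [330.4, 212.5]]
0 [[320.3, 203.8], [335.6, 214.8]]
10 [[323.4, 207.5], [341.2, 216.5]]
```

View pics/v7.png

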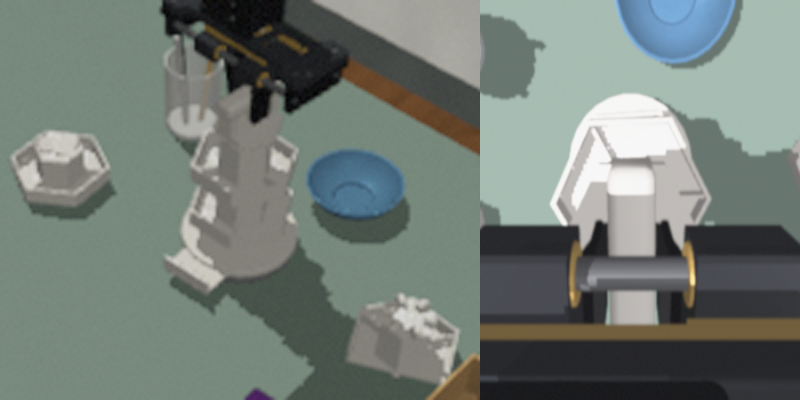

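{"fn": "servo_tool", "kwargs": {
  "targets": [
    [[0,0,0],[0,0,0.04]],
    [[0,0,0],[0,0,0.08]],
    [[0,0,0],[0,0,0.08]],
    [[0,0,-0.0015],[0,0,0.08]],
    [[0,0,-0.0015],[0,0,0.08]]
  ]
}}

```text
time_s: 36.33
position: [0.6504, 0.0017, 0.1961]
tcp_rot: [[0.992, -0.124, -0.001], [-0.124, -0.992, 0.001], [-0.001, -0.001, -1.0]]
force: [-3.0, 0.3, 2.5]
opening: 0.25
```

{"fn": "servo_tool", "kwargs": {
  "targets": [
    [[0,0,0],[0,0,0]],
    [[0,0,0],[0,0,0]],
    [[0,0,0],[0,0,0]],
    [[0,0,0],[0,0,0]],
    [[0,0,0],[0,0,0]],
    [[0,0,0],[0,0,0]],
    [[0,0,-0.01],[0,0,0]],
    [[0,0,-0.03],[0,0,0]],
    [[0,0,-0.07],[0,0,0]],
    [[0,0,-0.11],[0,0,0]],
    [[0,0,-0.11],[0,0,0]]
  ],
  "gripper": 0.06
}}

```text
time_s: 37.7
position: [0.653, 0.0011, 0.3119]
tcp_rot: [[0.992, -0.124, 0.01], [-0.124, -0.992, -0.002], [0.01, 0.0, -1.0]]
force: [0.6, -0.1, 0.2]
opening: 0.689
```

Run:
```python
from fit import *
s=st()
V=[cap('top','t7'),cap('side','s7')]
for k,p in [('snap',(.5745,.221,.64)),('broken',(.663,-.215,5.28))]:
    p,f,_=fit(k,p,V,yaws=[p[2]],dbg=1,pad=10); print(k,np.round(p,4),round(np.degrees(p[2]),1),round(f,3))
cv2.imwrite('pics/v8.png',np.hstack([cv2.resize(V[1][0][110:260,260:440],(480,400),interpolation=cv2.INTER_CUBIC),cv2.resize(V[0][0][125:225,307:387],(320,400),interpolation=cv2.INTER_CUBIC)]))
plan(.575,.226,.3,-23); plan(.667,-.210,.3,1.5)
```

```text
t 37.7 p [0.653  0.0011 0.3119] x [ 0.992 -0.124  0.01 ] y [-0.124 -0.992  0.   ] z [ 0.01  -0.002 -1.   ] F [ 0.6 -0.1  0.2] op 59.9 j [-9.7 27.7 71.9  0.  79.8 87.4]
snap [0.5744 0.221  0.6607] 37.9 0.063
broken [ 0.6414 -0.2352  5.1953] 297.7 0.058
PLAN shift [-0.1026 -0.2135  0.0071] wz -1.2936 cur yaw -97.1 -> j6 44.5 dist 0.237
PLAN shift [0.0427 0.2077 0.0072] wz 1.4204 cur yaw -97.1 -> j6 161.0 dist 0.212
```

View pics/v8.png

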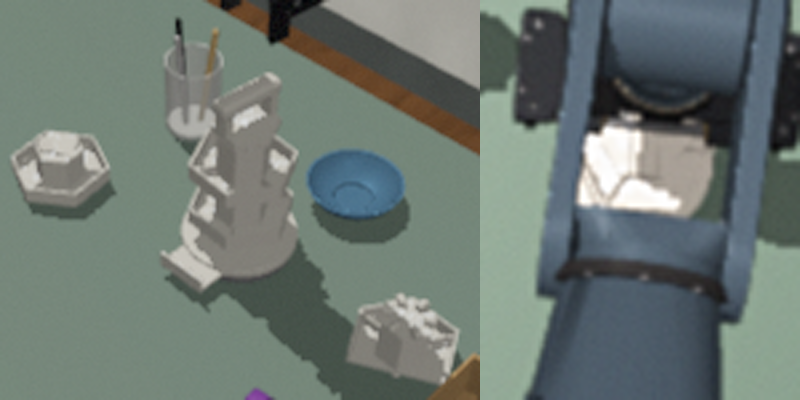

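Run:
```python
from h import *
plan(.573,-.2685,.2,-62)
im,K,E=load('top0')
C=np.array([onz(K,E,u,v,.06) for u,v in [(434,159),(480,157),(489,243),(440,245)]]); print(np.round(C,3).tolist(),np.round(C.mean(0),3))
```

```text
PLAN shift [-0.0435  0.2774  0.1071] wz -0.6129 cur yaw -97.1 -> j6 36.9 dist 0.301
[[0.656, -0.293, 0.06], [0.659, -0.448, 0.06], [0.37, -0.464, 0.06], [0.368, -0.301, 0.06]] [ 0.513 -0.376  0.06 ]
```

{"fn": "servo_tool", "kwargs": {
  "targets": [
    [[-0.004,0.02,0],[0,0,-0.05]],
    [[-0.011,0.06,0],[0,0,-0.15]],
    [[-0.018,0.105,0.01],[0,0,-0.26]],
    [[-0.025,0.15,0.03],[0,0,-0.36]],
    [[-0.032,0.195,0.055],[0,0,-0.46]],
    [[-0.039,0.24,0.08],[0,0,-0.55]],
    [[-0.043,0.268,0.1],[0,0,-0.61]],
    [[-0.043,0.277,0.107],[0,0,-0.613]],
    [[-0.043,0.277,0.107],[0,0,-0.613]],
    [[-0.043,0.277,0.107],[0,0,-0.613]]
  ],
  "gripper": 0.075
}}

```text
time_s: 39.05
position: [0.5742, -0.267, 0.2002]
tcp_rot: [[0.882, 0.47, 0.001], [0.47, -0.882, 0.0], [0.001, 0.0, -1.0]]
force: [-0.1, 0.1, 0.2]
opening: 0.86
```

```bash
python3 look.py w8 broken .644 -.231 298
```

```text
t 39.05 p [ 0.5742 -0.267   0.2002] x [0.882 0.47  0.001] y [ 0.47  -0.882  0.   ] z [ 0.001  0.    -1.   ] F [-0.1  0.1  0.2] op 74.8 j [-35.   32.3  82.2   0.   65.5  26.9]
broken [ 0.6435 -0.2312] 296.72 z 0.0086 cost 0.01
```

View pics/w8_f.png

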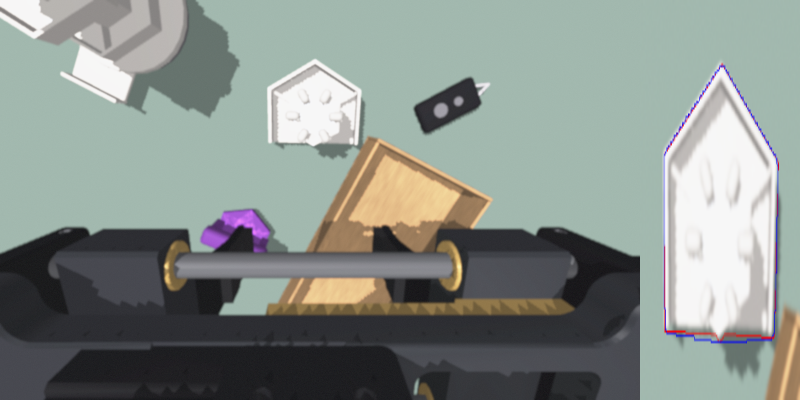

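Run:
```python
from h import *
plan(.6435,-.2312,.036,-63.3)
```

```text
PLAN shift [0.0777 0.0008 0.1645] wz 0.0241 cur yaw -61.9 -> j6 43.5 dist 0.182
```

{"fn": "servo_tool", "kwargs": {
  "targets": [
    [[0.025,0.001,0.02],[0,0,0.024]],
    [[0.055,0.001,0.04],[0,0,0.024]],
    [[0.078,0.001,0.06],[0,0,0.024]],
    [[0.078,0.001,0.075],[0,0,0.024]],
    [[0.078,0.001,0.1],[0,0,0.024]],
    [[0.078,0.001,0.125],[0,0,0.024]],
    [[0.078,0.001,0.145],[0,0,0.024]],
    [[0.078,0.001,0.16],[0,0,0.024]],
    [[0.078,0.001,0.1645],[0,0,0.024]],
    [[0.078,0.001,0.1645],[0,0,0.024]]
  ],
  "gripper": 0.064
}}

```text
time_s: 40.35
position: [0.6431, -0.2326, 0.0352]
tcp_rot: [[0.894, 0.448, 0.0], [0.448, -0.894, -0.0], [0.0, 0.0, -1.0]]
force: [0.5, -0.3, 0.2]
opening: 0.736
```

{"fn": "servo_tool", "kwargs": {
  "targets": [
    [[0,0,0],[0,0,0]],
    [[0,0,0],[0,0,0]],
    [[0,0,0],[0,0,0]],
    [[0,0,0],[0,0,0]],
    [[0,0,0],[0,0,0]]
  ],
  "gripper": 0.048
}}

```text
time_s: 40.98
position: [0.6433, -0.2324, 0.0358]
tcp_rot: [[0.894, 0.448, 0.001], [0.448, -0.894, -0.0], [0.001, 0.001, -1.0]]
force: [-0.9, 1.6, 4.7]
opening: 0.63
```

{"fn": "servo_tool", "kwargs": {
  "targets": [
    [[0,0,-0.01],[0,0,0]],
    [[0,0,-0.03],[0,0,0]],
    [[0,0,-0.06],[0,0,0]],
    [[0,0,-0.09],[0,0,0]],
    [[0,0,-0.12],[0,0,0]],
    [[0,0,-0.14],[0,0,0]],
    [[0,0,-0.144],[0,0,0]],
    [[0,0,-0.144],[0,0,0]]
  ]
}}

```text
time_s: 41.98
position: [0.6427, -0.2324, 0.1792]
tcp_rot: [[0.894, 0.448, -0.0], [0.448, -0.894, -0.0], [-0.0, 0.0, -1.0]]
force: [-0.9, 0.1, -1.6]
opening: 0.627
```

Run:
```python
from h import *
st(); plan(.586,-.376,.18,-86.5)
im,K,E=load('top0')
i2,K2,E2=load('side0')
# carton rim corner check: project hypothesised carton in both views
for c in [(.516,-.378)]:
  for a in (2,4):
    t=np.radians(a); P=[[c[0]+x*np.cos(t)-y*np.sin(t),c[1]+x*np.sin(t)+y*np.cos(t),.06] for x,y in [(.145,.075),(.145,-.075),(-.145,-.075),(-.145,.075)]]
    print(a,np.round(proj(K,E,P)).tolist(),np.round(proj(K2,E2,P)).tolist())
```

```text
t 41.98 p [ 0.6427 -0.2324  0.1792] x [ 0.894  0.448 -0.   ] y [ 0.448 -0.894  0.   ] z [-0. -0. -1.] F [-0.9  0.1 -1.6] op 54.6 j [-29.2  37.4  75.3  -0.   67.3  34.1]
PLAN shift [-0.115   0.103  -0.0007] wz 0.4037 cur yaw -63.4 -> j6 53.8 dist 0.154
2 [[435.0, 158.0], [480.0, 156.0], [487.0, 242.0], [442.0, 245.0]] [[436.0, 241.0], [487.0, 272.0], [420.0, 352.0], [367.0, 311.0]]
4 [[434.0, 159.0], [478.0, 155.0], [489.0, 241.0], [444.0, 245.0]] [[433.0, 240.0], [485.0, 271.0], [422.0, 352.0], [368.0, 313.0]]
```

Run:
```python
from h import *
im,K,E=load('w8')
for u,v in [(371,139),(490,200)]: print(np.round(onz(K,E,u,v,.06),4))
```

```text
[ 0.652 -0.295  0.06 ]
[ 0.6575 -0.4487  0.06  ]
```

Run:
```python
from h import *
plan(.582,-.3745,.18,-88)
```

```text
PLAN shift [-0.1179  0.0999 -0.0007] wz 0.4298 cur yaw -63.4 -> j6 55.2 dist 0.155
```

{"fn": "servo_tool", "kwargs": {
  "targets": [
    [[-0.015,0.012,0],[0,0,0.05]],
    [[-0.045,0.038,0],[0,0,0.16]],
    [[-0.08,0.068,0],[0,0,0.29]],
    [[-0.106,0.09,0],[0,0,0.39]],
    [[-0.118,0.1,0],[0,0,0.43]],
    [[-0.118,0.1,0.02],[0,0,0.43]],
    [[-0.118,0.1,0.05],[0,0,0.43]],
    [[-0.118,0.1,0.085],[0,0,0.43]],
    [[-0.118,0.1,0.115],[0,0,0.43]],
    [[-0.118,0.1,0.132],[0,0,0.43]],
    [[-0.118,0.1,0.136],[0,0,0.43]],
    [[-0.118,0.1,0.136],[0,0,0.43]]
  ]
}}

```text
time_s: 43.48
position: [0.5827, -0.375, 0.0436]
tcp_rot: [[0.999, 0.035, 0.001], [0.035, -0.999, -0.001], [0.001, 0.001, -1.0]]
force: [0.4, 0.6, -0.5]
opening: 0.63
```

Run:
```python
from h import *
st()
```

```text
t 43.48 p [ 0.5827 -0.375   0.0436] x [0.999 0.035 0.001] y [ 0.035 -0.999  0.001] z [ 0.001 -0.001 -1.   ] F [ 0.4  0.6 -0.5] op 54.8 j [-42.   47.5  78.4   0.   54.   46. ]
```

{"fn": "servo_tool", "kwargs": {
  "targets": [
    [[0,0,0.003],[0,0,0]],
    [[0,0,0.003],[0,0,0]],
    [[0,0,0.003],[0,0,0]],
    [[0,0,0.003],[0,0,0]],
    [[0,0,-0.01],[0,0,0]],
    [[0,0,-0.04],[0,0,0]],
    [[0,0,-0.09],[0,0,0]],
    [[0,0,-0.15],[0,0,0]],
    [[0,0,-0.21],[0,0,0]],
    [[0,0,-0.25],[0,0,0]],
    [[0,0,-0.266],[0,0,0]],
    [[0,0,-0.266],[0,0,0]]
  ],
  "gripper": 0.07
}}

```text
time_s: 44.98
position: [0.5823, -0.3747, 0.3099]
tcp_rot: [[0.999, 0.035, 0.001], [0.035, -0.999, -0.001], [0.001, 0.001, -1.0]]
force: [-0.3, -0.3, -0.4]
opening: 0.808
```

Run:
```python
from h import *
st(); plan(.547,.152,.27,-22)
```

```text
t 44.98 p [ 0.5823 -0.3747  0.3099] x [0.999 0.035 0.001] y [ 0.035 -0.999  0.001] z [ 0.001 -0.001 -1.   ] F [-0.3 -0.3 -0.4] op 70.3 j [-42.   31.6  65.3  -0.   83.1  46. ]
PLAN shift [-0.017  -0.5277  0.0393] wz -1.152 cur yaw -88.0 -> j6 37.5 dist 0.529
```

{"fn": "servo_tool", "kwargs": {
  "targets": [
    [[-0.01,-0.02,0],[0,0,-0.04]],
    [[-0.03,-0.065,0],[0,0,-0.14]],
    [[-0.05,-0.115,0],[0,0,-0.25]],
    [[-0.06,-0.165,0],[0,0,-0.36]],
    [[-0.06,-0.215,0],[0,0,-0.47]],
    [[-0.06,-0.265,0],[0,0,-0.58]],
    [[-0.055,-0.315,0],[0,0,-0.69]],
    [[-0.05,-0.365,0],[0,0,-0.8]],
    [[-0.04,-0.415,0],[0,0,-0.91]],
    [[-0.03,-0.465,0.01],[0,0,-1.02]],
    [[-0.018,-0.51,0.03],[0,0,-1.12]],
    [[-0.017,-0.528,0.039],[0,0,-1.152]]
  ]
}}

```text
time_s: 46.48
position: [0.5449, 0.1544, 0.2663]
tcp_rot: [[0.371, 0.929, -0.007], [0.929, -0.371, -0.0], [-0.003, -0.006, -1.0]]
force: [-0.1, 0.2, 0.3]
opening: 0.801
```

{"fn": "servo_tool", "kwargs": {
  "targets": [
    [[0,0,0.02],[0,0,0]],
    [[0,0,0.05],[0,0,0]],
    [[0,0,0.07],[0,0,0]],
    [[0,0,0.07],[0,0,0]],
    [[0,0,0.07],[0,0,0]]
  ]
}}

```text
time_s: 47.1
position: [0.547, 0.1519, 0.2001]
tcp_rot: [[0.375, 0.927, -0.0], [0.927, -0.375, -0.0], [-0.0, -0.0, -1.0]]
force: [0.7, 0.2, 0.0]
opening: 0.808
```

```bash
python3 look.py w9 snap .577 .226 38 | tee o.txt
python3 - <<'E'
from h import *
l=open('o.txt').read().split('snap')[1].replace('[','').replace(']','').split()
plan(float(l[0]),float(l[1]),.028,float(l[2])-60)
E
```

```text
t 47.1 p [0.547  0.1519 0.2001] x [ 0.375  0.927 -0.   ] y [ 0.927 -0.375 -0.   ] z [-0. -0. -1.] F [0.7 0.2 0. ] op 70.3 j [ 4.3 27.4 91.8 -0.  60.8 26.3]
snap [0.5767 0.2257] 35.85 z 0.0083 cost 0.012
PLAN shift [ 0.0793 -0.0006  0.1726] wz 0.0369 cur yaw -22.0 -> j6 45.5 dist 0.19
```

{"fn": "servo_tool", "kwargs": {
  "targets": [
    [[0.025,0,0.02],[0,0,0.03]],
    [[0.055,0,0.04],[0,0,0.03]],
    [[0.079,-0.0005,0.06],[0,0,0.03]],
    [[0.079,-0.0005,0.075],[0,0,0.03]],
    [[0.079,-0.0005,0.1],[0,0,0.03]],
    [[0.079,-0.0005,0.125],[0,0,0.03]],
    [[0.079,-0.0005,0.145],[0,0,0.03]],
    [[0.079,-0.0005,0.16],[0,0,0.03]],
    [[0.079,-0.0005,0.167],[0,0,0.03]],
    [[0.079,-0.0005,0.1675],[0,0,0.03]],
    [[0.079,-0.0005,0.1675],[0,0,0.03]]
  ]
}}

```text
time_s: 48.52
position: [0.5766, 0.2259, 0.0332]
tcp_rot: [[0.402, 0.916, 0.001], [0.916, -0.402, 0.0], [0.001, 0.001, -1.0]]
force: [0.1, 0.4, 1.1]
opening: 0.801
```

{"fn": "servo_tool", "kwargs": {
  "targets": [
    [[0,0,0],[0,0,0]],
    [[0,0,0],[0,0,0]],
    [[0,0,0],[0,0,0]],
    [[0,0,0],[0,0,0]],
    [[0,0,0],[0,0,0]],
    [[0,0,0],[0,0,0]]
  ],
  "gripper": 0.048
}}

```text
time_s: 49.28
position: [0.5764, 0.2259, 0.0329]
tcp_rot: [[0.402, 0.916, 0.001], [0.916, -0.402, 0.0], [0.0, 0.001, -1.0]]
force: [0.7, 0.1, 3.2]
opening: 0.592
```

{"fn": "servo_tool", "kwargs": {
  "targets": [
    [[0,0,-0.01],[0,0,0]],
    [[0,0,-0.03],[0,0,0]],
    [[0,0,-0.06],[0,0,0]],
    [[0,0,-0.1],[0,0,0]],
    [[0,0,-0.15],[0,0,0]],
    [[0,0,-0.2],[0,0,0]],
    [[0,0,-0.24],[0,0,0]],
    [[0,0,-0.27],[0,0,0]],
    [[0,0,-0.287],[0,0,0]],
    [[0,0,-0.287],[0,0,0]]
  ]
}}

```text
time_s: 50.52
position: [0.5762, 0.2259, 0.3211]
tcp_rot: [[0.402, 0.916, 0.003], [0.916, -0.402, 0.001], [0.002, 0.002, -1.0]]
force: [0.4, 0.4, -1.5]
opening: 0.593
```

Run:
```python
from h import *
st(); plan(.438,-.3795,.28,-28)
```

```text
t 50.52 p [0.5762 0.2259 0.3211] x [0.402 0.916 0.002] y [ 0.916 -0.402  0.002] z [ 0.003  0.001 -1.   ] F [ 0.4  0.4 -1.5] op 51.6 j [11.1 24.5 75.9  0.  79.4 34.8]
PLAN shift [-0.6099  0.1169  0.0404] wz 0.0748 cur yaw -23.7 -> j6 -12.9 dist 0.622
```

{"fn": "servo_tool", "kwargs": {
  "targets": [
    [[-0.015,0.003,0],[0,0,0.005]],
    [[-0.05,0.01,0],[0,0,0.01]],
    [[-0.095,0.018,0],[0,0,0.015]],
    [[-0.143,0.027,0],[0,0,0.02]],
    [[-0.191,0.037,0],[0,0,0.025]],
    [[-0.239,0.046,0],[0,0,0.03]],
    [[-0.287,0.055,0],[0,0,0.035]],
    [[-0.335,0.064,0],[0,0,0.04]],
    [[-0.383,0.073,0],[0,0,0.045]],
    [[-0.431,0.083,0],[0,0,0.05]],
    [[-0.475,0.091,0],[0,0,0.055]],
    [[-0.515,0.099,0.01],[0,0,0.06]]
  ]
}}

```text
time_s: 52.02
position: [0.4578, -0.2873, 0.3087]
tcp_rot: [[0.458, 0.889, -0.001], [0.889, -0.458, 0.001], [-0.0, -0.001, -1.0]]
force: [0.2, -0.2, -1.1]
opening: 0.593
```

Run:
```python
from h import *
st(); plan(.438,-.3795,.043,-28)
```

```text
t 52.02 p [ 0.4578 -0.2873  0.3087] x [ 0.458  0.889 -0.   ] y [ 0.889 -0.458 -0.001] z [-0.001  0.001 -1.   ] F [ 0.2 -0.2 -1.1] op 51.6 j [-43.9  18.3  87.8  -0.   74.  -16.7]
PLAN shift [-0.091   0.025   0.2656] wz 0.0131 cur yaw -27.2 -> j6 -12.9 dist 0.282
```

{"fn": "servo_tool", "kwargs": {
  "targets": [
    [[-0.03,0.008,0],[0,0,0.01]],
    [[-0.06,0.017,0.0],[0,0,0.013]],
    [[-0.085,0.024,0.01],[0,0,0.013]],
    [[-0.091,0.025,0.04],[0,0,0.013]],
    [[-0.091,0.025,0.08],[0,0,0.013]],
    [[-0.091,0.025,0.12],[0,0,0.013]],
    [[-0.091,0.025,0.14],[0,0,0.013]],
    [[-0.091,0.025,0.14],[0,0,0.013]],
    [[-0.091,0.025,0.14],[0,0,0.013]]
  ]
}}

```text
time_s: 53.15
position: [0.4402, -0.3782, 0.1698]
tcp_rot: [[0.468, 0.884, 0.0], [0.884, -0.468, -0.0], [-0.0, 0.0, -1.0]]
force: [0.2, -0.9, -1.3]
opening: 0.598
```

Run:
```python
from h import *
st(); plan(.438,-.3795,.041,-28); im,K,E=cap('wrist','w10')
```

```text
t 53.15 p [ 0.4402 -0.3782  0.1698] x [ 0.468  0.884 -0.   ] y [ 0.884 -0.468  0.   ] z [ 0. -0. -1.] F [ 0.2 -0.9 -1.3] op 52.0 j [-51.7  30.6  91.7  -0.   57.8 -23.8]
PLAN shift [-0.0021 -0.0014  0.1288] wz 0.0016 cur yaw -27.9 -> j6 -12.9 dist 0.129
```

View pics/w10.png

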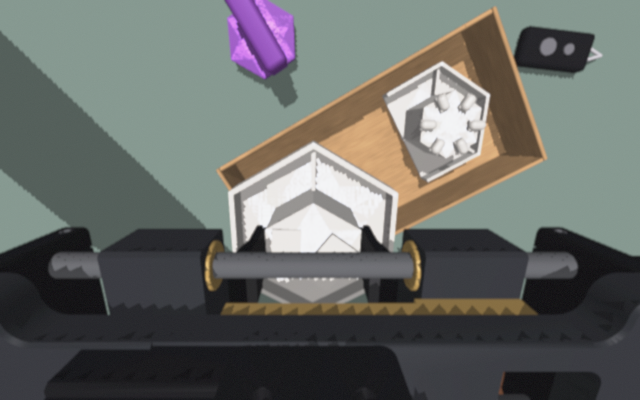

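Run:
```python
from h import *
im,K,E=load('w10')
for u,v in [(219,171),(495,9),(545,157)]: print(np.round(onz(K,E,u,v,.06),4))
```

```text
[ 0.3699 -0.3109  0.06  ]
[ 0.6555 -0.3035  0.06  ]
[ 0.6588 -0.4482  0.06  ]
```

{"fn": "servo_tool", "kwargs": {
  "targets": [
    [[0,0.004,0.01],[0,0,0]],
    [[0,0.004,0.035],[0,0,0]],
    [[0,0.004,0.065],[0,0,0]],
    [[0,0.004,0.095],[0,0,0]],
    [[0,0.004,0.115],[0,0,0]],
    [[0,0.004,0.127],[0,0,0]],
    [[0,0.004,0.131],[0,0,0]],
    [[0,0.004,0.131],[0,0,0]],
    [[0,0.004,0.131],[0,0,0]]
  ]
}}

```text
time_s: 54.32
position: [0.4442, -0.3803, 0.0394]
tcp_rot: [[0.468, 0.884, 0.001], [0.884, -0.468, -0.001], [-0.001, 0.002, -1.0]]
force: [-0.6, 0.0, -0.8]
opening: 0.597
```

{"fn": "servo_tool", "kwargs": {
  "targets": [
    [[0,0,0.001],[0,0,0]],
    [[0,0,0.001],[0,0,0]],
    [[0,0,0.001],[0,0,0]],
    [[0,0,0.001],[0,0,0]],
    [[0,0,-0.01],[0,0,0]],
    [[0,0,-0.04],[0,0,0]],
    [[0,0,-0.09],[0,0,0]],
    [[0,0,-0.15],[0,0,0]],
    [[0,0,-0.2],[0,0,0]],
    [[0,0,-0.22],[0,0,0]],
    [[0,0,-0.22],[0,0,0]]
  ],
  "gripper": 0.07
}}

```text
time_s: 55.7
position: [0.4444, -0.3805, 0.2613]
tcp_rot: [[0.468, 0.884, 0.003], [0.884, -0.468, -0.004], [-0.002, 0.005, -1.0]]
force: [-0.1, -0.1, 0.2]
opening: 0.803
```

Run:
```python
from fit import *
st(); t=cap('top','t9'); s=cap('side','s9')
M['tower']=M['tt']+[world(P,(0,0,0,38/1000/1))*1 for P in []]
base=list(M['tt'])
for dz in (38,102): base+= [P+[0,0,dz] for P in M['tier'][:2]]
base+=[P+[0,0,166] for P in M['cap']]
M['tower']=base
for V in ([t],[s],[t,s]):
    b=min((fit('tower',[.648,.0,y],V,yaws=[y],pad=8) for y in (-.1,0.,.1)),key=lambda r:r[1]); print(np.round(b[0],4),round(np.degrees(b[0][2]),1),round(b[1],3))
p,f,d=fit('tower',[.648,.0,0],[t,s],yaws=[0.],pad=8,dbg=1)
c=lambda i,x,y,w,h:cv2.resize(i[y:y+h,x:x+w],(400,400),interpolation=cv2.INTER_CUBIC)
cv2.imwrite('pics/v10.png',np.hstack([c(s[0],290,110,120,120),c(t[0],300,110,200,150)]))
```

```text
t 55.7 p [ 0.4444 -0.3805  0.2613] x [ 0.468  0.884 -0.002] y [ 0.884 -0.468  0.005] z [ 0.003 -0.004 -1.   ] F [-0.1 -0.1  0.2] op 69.8 j [-51.5  24.6  85.6   0.   69.5 -23.6]
[ 6.444e-01 -2.000e-04 -2.120e-02] -1.2 0.025
[ 0.6449 -0.005  -0.0054] -0.3 0.252
[ 0.6459 -0.0011 -0.0133] -0.8 0.157
```

View pics/v10.png

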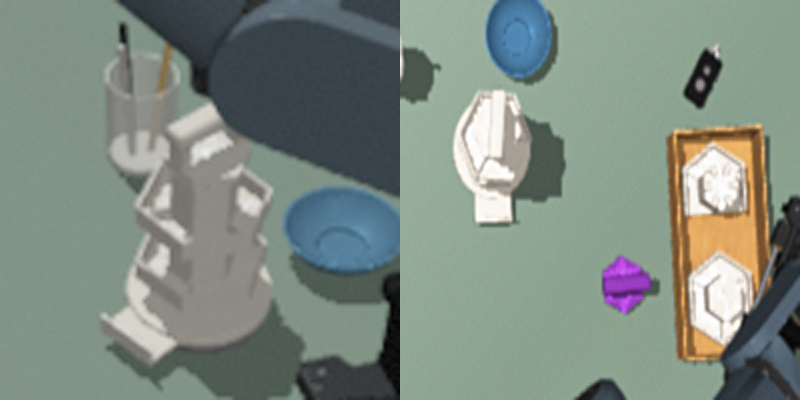

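Run:
```python
from fit import *
im,K,E=load('s9'); c=cv2.resize(im[110:230,290:410],(600,600),interpolation=cv2.INTER_CUBIC)
p=np.array([.6459,-.0035,np.radians(-1)])
for P,dz in [(hexa(104,30),38),(hexa(104,30),102),(hexa(66,17),166)]+[(box(-40,40,-11,11,60,60)[[0,2,6,4]],166),(box(-96,-96,-31,31,34,34)[[0,2]],0)]:
    q=(proj(K,E,world(P+[0,0,dz],p))-[289.5,109.5])*5-.5; cv2.polylines(c,[np.round(q).astype(int)],True,(0,0,255),1)
cv2.imwrite('pics/v11.png',c)
```

```text
(no output)
```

View pics/v11.png

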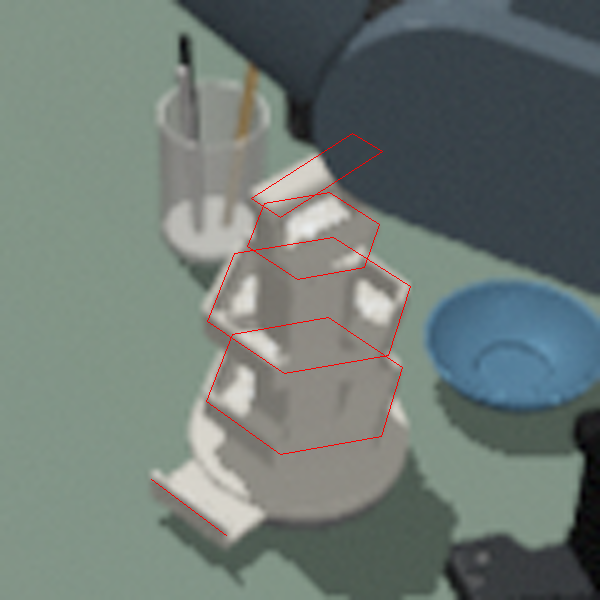

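Run:
```python
from h import *
print(order.hand_in()); st()
```

```text
the job is handed in; nothing more can be done
None
the job is handed in; nothing more can be done
```

I rebuilt the tower on the turntable with both sound tiers and the white cap, turned it to face the arm's side, and put both damaged tiers in the carton. The job was handed in at about 56 s; it gave no verdict.

- **Tower:** each piece came to rest at its home height to within about 0.5 mm and went no lower when pressed harder. The last side view shows both trays and the cap where the model puts them.
- **Turn:** the last top view puts the phone rest about 1° from straight at the arm's side. The arm is clear, with the gripper open.
- **Carton:** the broken and snapped tiers lie side by side in it. The broken tier had been knocked about 3 cm earlier; I measured it again before picking it up.
- **Left alone:** I did not touch the pen cup, dish, fob or the pink and purple look-alikes.

**Checks that disagreed:**
- The fixed top and side cameras were off by up to about 9 mm, so I used the wrist camera for every grasp and for the turntable's position.
- The last side-view fit of the tower was poor because the arm hid part of it, so for the cap I rely on its seating height and the overlay of that view.
- A wrist-camera fit of the first placed tier was spoiled by the white disc behind it, so I went by its seating height there.

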